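# Clear up the drawing desk

## Task

Clear up after the drawing session: stand every pencil in the brass cup, point up, all leaning against the side of the cup that is away from the table lamp. Tip the rubber stamps from the scoop into the basket that is still empty, so that all of them end up in there, and set the scoop back level on its cork mat. Leave the stapler, the tape dispenser and the mug where they are.

Things in the scene. Friction and masses are not known exactly. Their poses are not given: they have to be found in the camera images.
- cup: Rectangular brass pencil cup, loose, open at the top, 0.7 kg. Outside 110 (its x) by 90 (its y) by 100 mm tall, walls and floor 4 mm thick. Origin: centre of its underside; z up. Its two 110 mm long sides face its +y and -y, roughly the robot's left and right (yaw within 0.35 rad of zero).
- lamp: Table lamp, fixed, white ceramic foot and a fabric drum shade (160 mm across, 310 mm tall in all), at the left or the right end of the desk (a potted plant stands at the other). Origin: centre of its underside.
- pad: Sketch pad, fixed, 170 (x) by 330 (y) by 4 mm thick, on which the pencils lie at the start. Origin: centre of its underside.
- mat: Cork mat, fixed, 190 (x) by 150 (y) by 3 mm thick, place of the scoop. Origin: centre of its underside.
- scoop: Scoop tray, loose, 0.25 kg, 150 (x) by 110 (y): floor 4 mm thick, walls 34 mm tall, 4 mm thick at the sides and rear (+x); the -x end is open, its mouth, no lip. Wooden handle on a rear post: a 14 by 14 mm bar over the tray along x from +81 to -40 mm, centre line at z = 85 mm. Origin: centre of the underside. At the start the mouth faces the robot (yaw within 0.35 rad of 0).
- basket_a: Woven basket, fixed, empty at the start, 140 (x) by 190 (y) by 65 mm tall outside, walls and floor 7 mm thick (woven ribs a few mm proud outside). Origin: centre of its underside.
- basket_b: Woven basket of the same size, fixed, already filled to above its rim with a stack of notebooks (75 mm tall in all). Origin: centre of its underside.
- stapler: Brass stapler, loose, bystander: 140 by 36 by 55 mm. Origin: centre of its underside, long along its x.
- tape: Tape dispenser, loose, bystander: 130 by 50 by 85 mm tall. Origin: centre of its underside.
- mug: White mug, loose, bystander: 80 mm across without the handle, 90 mm tall. Origin: centre of its underside.
- pencil0: Thick wooden pencil, octagonal, 14 mm across flats, 170 mm long with the 20 mm sharpened cone (the cone has no collider; grip the shaft), 30 g. Origin: on its centre line, halfway along; +x is towards the sharpened point. Lies on the pad at the start, centre line 7 mm above it, point away from the robot (within 0.35 rad). May be absent.
- pencil0_tip (a point): Sharpened point of pencil0, 85 mm from its origin along +x.
- pencil1: Thick wooden pencil, octagonal, 14 mm across flats, 170 mm long with the 20 mm sharpened cone (the cone has no collider; grip the shaft), 30 g. Origin: on its centre line, halfway along; +x is towards the sharpened point. Lies on the pad at the start, centre line 7 mm above it, point away from the robot (within 0.35 rad). May be absent.
- pencil1_tip (a point): Sharpened point of pencil1, 85 mm from its origin along +x.
- pencil2: Thick wooden pencil, octagonal, 14 mm across flats, 170 mm long with the 20 mm sharpened cone (the cone has no collider; grip the shaft), 30 g. Origin: on its centre line, halfway along; +x is towards the sharpened point. Lies on the pad at the start, centre line 7 mm above it, point away from the robot (within 0.35 rad). May be absent.
- pencil2_tip (a point): Sharpened point of pencil2, 85 mm from its origin along +x.
- pencil3: Thick wooden pencil, octagonal, 14 mm across flats, 170 mm long with the 20 mm sharpened cone (the cone has no collider; grip the shaft), 30 g. Origin: on its centre line, halfway along; +x is towards the sharpened point. Lies on the pad at the start, centre line 7 mm above it, point away from the robot (within 0.35 rad). May be absent.
- pencil3_tip (a point): Sharpened point of pencil3, 85 mm from its origin along +x.
- pencil4: Thick wooden pencil, octagonal, 14 mm across flats, 170 mm long with the 20 mm sharpened cone (the cone has no collider; grip the shaft), 30 g. Origin: on its centre line, halfway along; +x is towards the sharpened point. Lies on the pad at the start, centre line 7 mm above it, point away from the robot (within 0.35 rad). May be absent.
- pencil4_tip (a point): Sharpened point of pencil4, 85 mm from its origin along +x.
- stamp0: Rubber stamp, loose, 30 g: wooden block 34 by 34 by 16 mm with a turned knob on top (about 20 mm across, 42 mm tall in all). Origin: centre of its underside, z towards the knob. Stands in the scoop at the start. May be absent.
- stamp1: Rubber stamp, loose, 30 g: wooden block 34 by 34 by 16 mm with a turned knob on top (about 20 mm across, 42 mm tall in all). Origin: centre of its underside, z towards the knob. Stands in the scoop at the start. May be absent.
- stamp2: Rubber stamp, loose, 30 g: wooden block 34 by 34 by 16 mm with a turned knob on top (about 20 mm across, 42 mm tall in all). Origin: centre of its underside, z towards the knob. Stands in the scoop at the start. May be absent.
- stamp3: Rubber stamp, loose, 30 g: wooden block 34 by 34 by 16 mm with a turned knob on top (about 20 mm across, 42 mm tall in all). Origin: centre of its underside, z towards the knob. Stands in the scoop at the start. May be absent.
Mind the look-alikes: they are no part of the job. Leave any red look-alike of the pencil2 alone.

How it is judged:
By the outcome, as a careful person would: the job done as asked, in the order asked, and still so for the second after the job is handed in, with the robot touching nothing.
Of pencil0, pencil1, pencil2, pencil3, pencil4 only 3 to 5 are there at a start; the rules pass over those that are not, and their reading is None.
Of stamp0, stamp1, stamp2, stamp3 only 2 to 4 are there at a start; the rules pass over those that are not, and their reading is None.
At some moment in a run one of pencil0, pencil1, pencil2, pencil3, pencil4, scoop may be knocked a few centimetres aside while the robot is not near it.
Once in a run the grip may slacken for a moment while it holds something.
It also fails if it takes over 210 s, if anything falls off the work surface, if the arm or the gripper's body presses on something with over 40 N, if the wrist force passes 120 N, or if a joint passes its speed limit or range.

## Robot

A 7-joint arm with a two-finger parallel gripper is mounted at the origin on the work surface. World frame = base frame: x ahead of the robot, y to its left, z up, the work surface at z = 0. Lengths are in m, angles in rad, forces in N, time in s.
With the tool pointing down it reaches from about 0.4 to 0.85 m from the base axis. Payload 10.4 kg.
Tool frame: the origin (TCP) lies at the very end of the fingers, on their centre line; the grasp point (between the pads) lies r.tcp_to_grasp behind it (r.tcp_to_grasp is the distance from the TCP to the grasp point, in m); z points along the fingers, y is the line along which they close (so a half turn about z gives the same grasp; the last joint's range is limited). The gripper opens to 87 mm and grips with 3 to 60 N. Pads are 19 mm wide; open, the fingers measure 117 mm over their backs; the gripper's body (75 mm by 190 mm) begins 51 mm behind the grasp point.
Start: joints at [-1.196, 0.332, -0.065, 1.46, 0.022, 1.35, -0.088], TCP at [0.242, 0.576, 0.223] pointing down, gripper open.
Joint ranges: [-2.6, 2.6], [-0.5, 2.12], [-1.47, 1.34], [0.16, 2.42], [-1.27, 4.41], [0.06, 2.06], [-2.6, 2.6]. Speed limits (rad/s): [2.22, 2.22, 2.79, 2.79, 3.14, 3.14, 3.14].

## Interface

Orientations are given as a unit quaternion [x, y, z, w].
In Python, from bench import monitor, cams, ticket, r gives the robot as it stands.
- The arm moves only by the shell command python3 -m crank 'ROWS' [OPENING] [FORCE]. ROWS is a JSON object whose one key "steps" holds a list of rows, each a list of 2 entries, a list of its own where there are three numbers: the shift along the world's x, y, z in units of 25 mm (1.0 is 25 mm), then the turn, a rotation vector about the world's x, y, z in units of 5 degrees (1.0 is 5 degrees). In form: {"steps": [[[x, y, z], [ax, ay, az]], ...]}. A call has 1 to 10 rows; each row shifts and turns the commanded pose from where the row before left it; what a row does not reach is not made up. A row lasts 1/12 s, in which the tool goes at most 41.7 mm and 7.16 degrees, less where a joint would pass 70% of its speed; a pose out of reach is approached as far as the arm can. A call is refused whole if a number of a shift passes 1 or a number of a turn 1, either way. A call with a gripper value outside its range is refused whole. OPENING is the finger opening in mm, from 0 to 87, set as the call begins (- or left out, the last holds). The fingers move at their own pace and stop on an object; FORCE is the grip in N (left out, the last holds). Time passes only in rows, so rows that do not move let the fingers close. It gives the time, the measured TCP pose, the force, the opening and the grip force at its end, in the units of the state.
- monitor.read_state(): the state, without advancing time (a new reading comes with each control period).
- cams.camera(name): name is "scene" or "top" or "wrist"; returns a dict with "pixels" (400x640x3 uint8, blue, green, red), "z_map" (400x640 float32, m along the optical axis (not along the pixel's ray), 0 where there is no reading), "vfov" (degrees; the focal length in pixels is half the picture's height over the tangent of half this angle, whatever the lens; pixels are square), "cx", "cy" (the principal point, pixels), "k1" (the pictures are not rectified: a ray, as slopes to the right and down, at radius r is drawn at 1 + k1 r^2 times it, then the intrinsics apply), "T" (4x4, takes a point from camera to world coordinates). Camera axes: x right, y up, looking along -z (the intrinsics and any distortion apply to the point x, -y, -z); pixel columns grow to the right and rows downward; lengths in m; the calibration is good to about 2 mm. A picture is of the moment at which its call begins.
- ticket.close_job(): hands the job in; it is judged then, once.
The state is a dict: "time": time; "joint_positions": joint angles; "joint_vel": joint speeds; "joint_torque": joint torques, N m; "ee_pos": TCP position; "eef_rot": TCP orientation; "ft_force": force on the tool from outside, world axes, zero at the start; "torque": the same for the moment, N m; "width": finger opening in m; "grip_force": force on a finger pad.
Only numpy, scipy, OpenCV 4.12 (cv2) and the standard library are available. Lean on these libraries where they do the work, as an engineer would, in place of code of your own. Each camera call takes 0.05 s, during which the arm holds its last target. There are 200 camera calls.

## Working session

There is one attempt and no reset: what is moved stays moved. The work goes in short steps, Python scripts to look and compute and a shell command to move; the robot and the scene stay as the last step left them, time stands still between calls to the robot, and variables do not carry over. Pictures are saved under pics/ and viewed, at most 15 in all, crops included, and the job is handed in when it is done.

```bash
ls; mkdir -p pics; cat > h.py <<'E'
import numpy as np, cv2
from bench import monitor, cams, ticket, r
def cap(n):
    c=cams.camera(n); return c
def K(c):
    f=c["pixels"].shape[0]/2/np.tan(np.radians(c["vfov"])/2); return f
def slopes(c,uv):
    f=K(c); uv=np.asarray(uv,float).reshape(-1,2)
    d=(uv-[c["cx"],c["cy"]])/f
    s=d.copy()
    for _ in range(30): s=d/(1+c["k1"]*(s**2).sum(1,keepdims=True))
    return s
def ray(c,uv):
    s=slopes(c,uv); d=np.c_[s[:,0],-s[:,1],-np.ones(len(s))]
    return c["T"][:3,3], d@c["T"][:3,:3].T   # per unit depth
def cloud(c):
    h,w=c["z_map"].shape
    v,u=np.mgrid[:h,:w]; o,d=ray(c,np.c_[u.ravel(),v.ravel()])
    return (o+d*c["z_map"].reshape(-1,1)).reshape(h,w,3)
def at_z(c,uv,z):
    o,d=ray(c,uv); return o+d*((z-o[2])/d[:,2])[:,None]
def proj(c,p):
    p=np.asarray(p,float).reshape(-1,3); T=c["T"]; q=(p-T[:3,3])@T[:3,:3]
    s=np.c_[q[:,0],-q[:,1]]/-q[:,2:]; s=s*(1+c["k1"]*(s**2).sum(1,keepdims=True))
    return s*K(c)+[c["cx"],c["cy"]]
def pose():
    s=monitor.read_state(); from scipy.spatial.transform import Rotation as R
    return s,R.from_quat(s["eef_rot"])
E
python3 - <<'E'
from h import *
s=monitor.read_state(); print(s, r.tcp_to_grasp)
for n in("scene","top"):
    c=cap(n); cv2.imwrite(f"pics/{n}0.png",c["pixels"]); np.save(f"pics/{n}0.npy",c,allow_pickle=True)
    print(n,c["T"].round(3).tolist(),c["vfov"],c["cx"],c["cy"],c["k1"])
E
```

```text
pics
{'time': 0.0, 'joint_positions': array([-1.19559498,  0.33285823, -0.06472027,  1.46093344,  0.02159553,
        1.34990013, -0.08852308]), 'joint_vel': array([ 0.00154591,  0.00079993, -0.00123433,  0.00103538, -0.00161147,
       -0.00082924,  0.00079849]), 'joint_torque': array([ 8.73724621e-04, -6.23261833e+01,  2.51958228e-02, -3.89897597e+01,
       -6.12668158e-02,  3.99798166e-02,  1.81242654e-04]), 'ee_pos': array([0.2419638 , 0.57584502, 0.22176627]), 'eef_rot': array([ 1.97583948e-01,  9.80285719e-01, -6.92879216e-04, -1.11914019e-04]), 'ft_force': array([-0.15701533,  0.73203767, -0.26539043]), 'torque': array([ 0.02586203, -0.00689263, -0.03009939]), 'grip_force': 0.0, 'width': 0.0870196193173207} 0.0187
scene [[-0.647, -0.581, 0.494, 1.433], [0.763, -0.5, 0.411, 0.759], [0.008, 0.642, 0.766, 1.477], [0.0, 0.0, 0.0, 1.0]] 47.44560143781369 325.81630878705965 195.20860158136472 -0.12756812344174884
top [[0.003, 0.996, -0.092, 0.372], [-1.0, 0.003, -0.006, -0.02], [-0.005, 0.092, 0.996, 1.502], [0.0, 0.0, 0.0, 1.0]] 49.37568066617839 309.7851407033222 197.86929524842088 -0.021029125739587467
```

View pics/scene0.png

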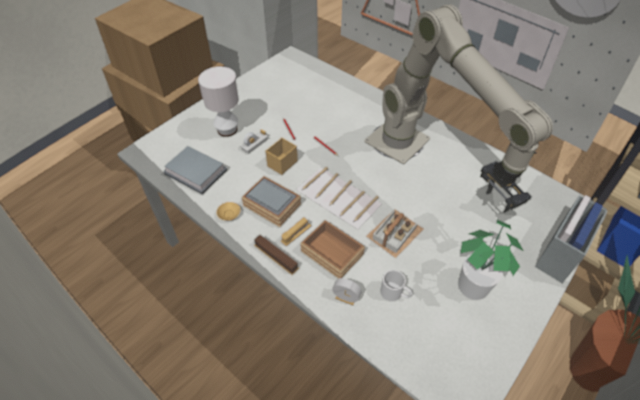

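View pics/top0.png

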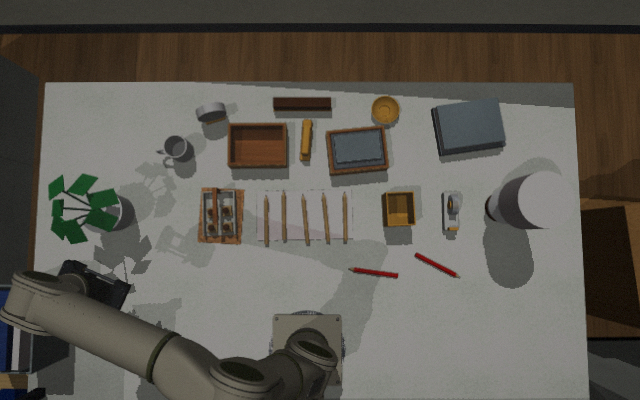

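```bash
python3 - <<'E'
from h import *
c=np.load("pics/top0.npy",allow_pickle=True).item()
im=c["pixels"][110:290,190:430]; cv2.imwrite("pics/top0z.png",cv2.resize(im,None,fx=3.3,fy=3.3,interpolation=cv2.INTER_CUBIC))
P=cloud(c)
def st(name,u0,u1,v0,v1,zlo,zhi):
    q=P[v0:v1,u0:u1].reshape(-1,3); q=q[(q[:,2]>zlo)&(q[:,2]<zhi)]
    (cx,cy),(w,h),a=cv2.minAreaRect((q[:,:2]*1000).astype(np.float32)); print(name,len(q),round(cx),round(cy),round(w),round(h),round(a,1),"z",np.percentile(q[:,2],[5,50,95]).round(3))
st("cup",375,425,183,235,.07,.15)
st("basA",220,295,115,175,.045,.1)
st("basB",320,395,120,178,.045,.1)
st("scoopwalls",190,250,180,250,.025,.055)
st("handle",190,250,180,250,.07,.12)
st("pad/table",255,355,190,245,.0,.03)
st("tape",190,230,95,125,.04,.1); st("stapler",298,315,115,165,.03,.1);st("mug",155,192,130,170,.06,.11);
st("stapler2?",438,465,185,240,.03,.1)
print(P[262:266,300:304,2])
E
```

```text
cup 293 471 -304 110 92 2.9 z [0.073 0.097 0.104]
basA 789 690 171 151 198 0.5 z [0.05  0.062 0.069]
basB 2542 672 -170 150 200 5.9 z [0.056 0.069 0.079]
scoopwalls 381 460 300 152 113 3.2 z [0.026 0.038 0.05 ]
handle 189 479 300 119 16 3.0 z [0.085 0.094 0.098]
pad/table 4552 445 7 187 343 0.2 z [0.001 0.005 0.018]
tape 308 776 319 78 98 18.2 z [0.048 0.082 0.099]
stapler 283 717 4 28 122 87.5 z [0.045 0.052 0.058]
mug 242 678 444 98 76 70.7 z [0.062 0.082 0.092]
stapler2? 403 467 -488 126 50 0.9 z [0.031 0.05  0.084]
[[ 0.00102028 -0.00212287  0.00481383  0.00012656]
 [-0.00073368 -0.00451841 -0.00266444  0.00589197]
 [-0.00788775 -0.00214945 -0.00079491  0.00154952]
 [ 0.00844948  0.00184135  0.00102652 -0.00045926]]
```

View pics/top0z.png

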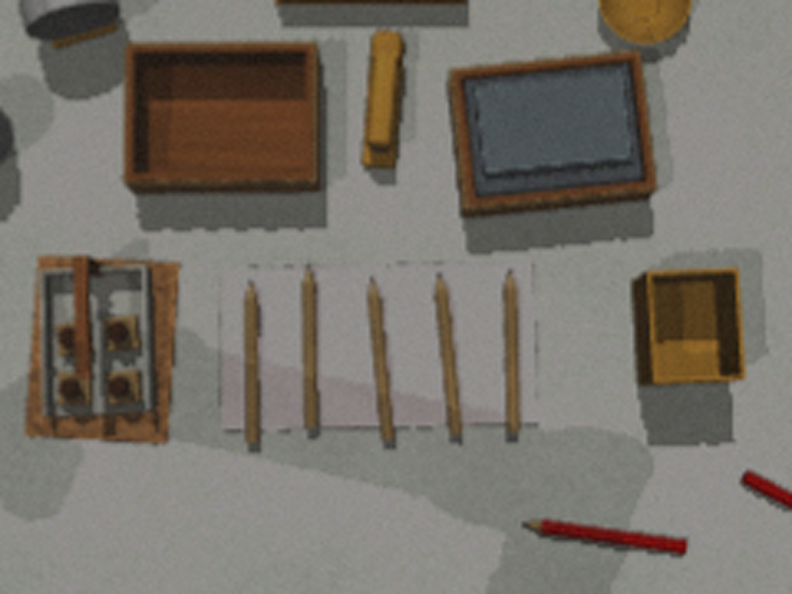

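```bash
python3 - <<'E'
from h import *
c=np.load("pics/top0.npy",allow_pickle=True).item(); s=np.load("pics/scene0.npy",allow_pickle=True).item()
P=cloud(c); S=cloud(s)
A=np.r_[P.reshape(-1,3),S.reshape(-1,3)]
q=A[(A[:,1]<-.5)&(A[:,1]>-.85)&(A[:,0]>.35)&(A[:,0]<.62)]
for a,b in((.02,.06),(.06,.1),(.1,.14),(.14,.2),(.2,.26),(.26,.3),(.3,.33)):
    t=q[(q[:,2]>a)&(q[:,2]<b)]
    if len(t): print("lamp",a,len(t),np.percentile(t[:,:2],[3,97],axis=0).round(3).tolist())
# pencils: segment by depth above pad + color via line fits in both views
for n,cam,PP in(("top",c,P),("scene",s,S)):
    im=cam["pixels"].astype(int); sat=im.max(2)-im.min(2)
    X=PP
    m=(sat>38)&(X[...,0]>.32)&(X[...,0]<.58)&(X[...,1]>-.19)&(X[...,1]<.2)&(np.abs(X[...,2])<.045)
    k,l,stt,cen=cv2.connectedComponentsWithStats(m.astype(np.uint8),connectivity=8)
    for i in range(1,k):
        if stt[i,4]<40: continue
        v,u=np.nonzero(l==i); g=at_z(cam,np.c_[u,v],.011)[:,:2]
        w,V=np.linalg.eigh(np.cov(g.T)); d=V[:,1]*np.sign(V[0,1]); t=(g-g.mean(0))@d
        e0,e1=g.mean(0)+d*t.min(),g.mean(0)+d*t.max()
        print(n,i,stt[i,4],"tail",e0.round(3),"tip",e1.round(3),"yaw",np.degrees(np.arctan2(d[1],d[0])).round(1),"len",(t.max()-t.min()).round(3),"z",np.median(PP[l==i][:,2]).round(3))
E
```

```text
lamp 0.02 258 [[0.407, -0.66], [0.533, -0.501]]
lamp 0.06 489 [[0.43, -0.676], [0.53, -0.606]]
lamp 0.1 92 [[0.459, -0.67], [0.512, -0.622]]
lamp 0.14 250 [[0.41, -0.668], [0.558, -0.584]]
lamp 0.2 855 [[0.408, -0.668], [0.558, -0.582]]
lamp 0.26 622 [[0.405, -0.667], [0.557, -0.581]]
lamp 0.3 3331 [[0.412, -0.733], [0.549, -0.59]]
top 1 130 tail [0.372 0.076] tip [0.53  0.082] yaw 2.1 len 0.158 z 0.016
top 2 128 tail [ 0.365 -0.073] tip [ 0.524 -0.057] yaw 5.8 len 0.159 z 0.017
top 3 126 tail [ 0.366 -0.133] tip [ 0.524 -0.13 ] yaw 0.9 len 0.158 z 0.017
top 4 132 tail [0.355 0.137] tip [0.513 0.14 ] yaw 1.0 len 0.158 z 0.017
top 5 127 tail [ 0.359 -0.003] tip [0.513 0.014] yaw 6.2 len 0.155 z 0.018
scene 4 43 tail [0.372 0.08 ] tip [0.517 0.083] yaw 1.3 len 0.145 z 0.016
scene 5 45 tail [0.358 0.141] tip [0.5   0.144] yaw 1.2 len 0.142 z 0.015
```

```bash
A='-'
python3 -m crank '{"steps":[[[0.3,-0.9,0],[0,0,-1]],[[0.3,-0.9,0],[0,0,-1]],[[0.3,-0.9,0],[0,0,-1]],[[0.3,-0.9,0],[0,0,-1]],[[0.3,-0.9,0],[0,0,-1]],[[0.3,-0.9,0],[0,0,-1]],[[0.3,-0.9,0],[0,0,-1]],[[0.3,-0.9,0],[0,0,-1]],[[0.3,-0.9,0],[0,0,-1]],[[0.3,-0.9,0],[0,0,-1]]]}' 45 30
python3 -m crank '{"steps":[[[0.3,-0.9,0],[0,0,-1]],[[0.3,-0.9,0],[0,0,-1]],[[0.3,-0.9,0],[0,0,-1]],[[0.3,-0.9,0],[0,0,-1]],[[0.3,-0.9,0],[0,0,-1]],[[0.3,-0.9,0],[0,0,-1]],[[0.3,-0.9,0],[0,0,-1]],[[0.3,-0.9,0],[0,0,-1]],[[0.3,-0.9,0],[0,0,-1]],[[0.3,-0.9,0],[0,0,-1]]]}'
python3 -m crank '{"steps":[[[0.3,-0.9,0],[0,0,-1]],[[0.3,-0.9,0],[0,0,-1]],[[0.3,-0.9,0],[0,0,-1]],[[0.3,-0.9,0],[0,0,-1]],[[0.3,-0.9,0],[0,0,-1]],[[0.3,-0.9,0],[0,0,-1]],[[0.3,-0.9,0],[0,0,-1]],[[0.3,-0.9,0],[0,0,-1]],[[0.3,-0.9,0],[0,0,-1]],[[0.3,-0.9,0],[0,0,-1]]]}'
python3 - <<'E'
from h import *
s,R=pose(); print(s["time"],s["ee_pos"],s["eef_rot"],s["joint_positions"].round(2))
c=cap("wrist"); cv2.imwrite("pics/w1.png",c["pixels"]); np.save("pics/w1.npy",c,allow_pickle=True); print(c["T"].round(3),c["vfov"])
E
```

```text
time: 0.93
ee_pos: [0.3172, 0.3499, 0.2223]
eef_rot: [0.595, 0.804, -0.0, -0.0]
ft_force: [0.5, 0.9, 0.3]
width: 0.0452
grip_force: 0.0
time: 1.77
ee_pos: [0.3921, 0.125, 0.2224]
eef_rot: [0.879, 0.477, -0.0, -0.0]
ft_force: [0.6, 0.2, -0.3]
width: 0.0453
grip_force: 0.0
time: 2.6
ee_pos: [0.4671, -0.1, 0.2224]
eef_rot: [0.998, 0.061, -0.0, 0.0]
ft_force: [0.7, -0.8, 0.4]
width: 0.0451
grip_force: 0.0
2.6 [ 0.46712783 -0.09995341  0.22243285] [ 9.98156785e-01  6.06879516e-02 -6.37652730e-05  6.01312739e-06] [-0.5  -0.02  0.61  1.86  0.01  1.3  -1.34]
[[ 0.12   0.963  0.242  0.533]
 [-0.993  0.116  0.03  -0.09 ]
 [ 0.001 -0.244  0.97   0.385]
 [ 0.     0.     0.     1.   ]] 58.48862350886231
```

View pics/w1.png

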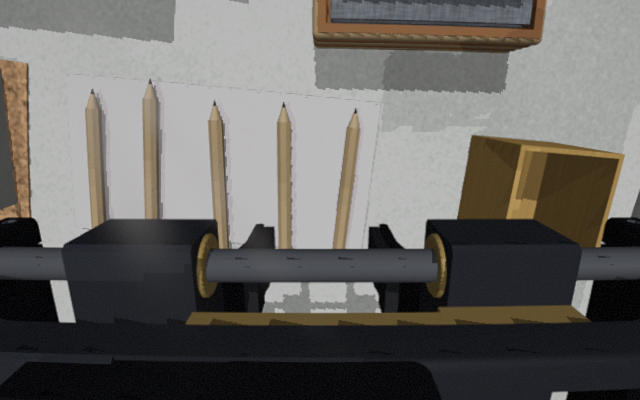

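```bash
python3 - <<'E'
from h import *
c=np.load("pics/w1.npy",allow_pickle=True).item()
uv=[(93,90),(150,80),(214,102),(284,103),(355,110)]; b=[(97,210),(151,210),(222,210),(285,210),(344,210)]
t=at_z(c,uv,.011)[:,:2]; q=at_z(c,b,.011)[:,:2]
for i in range(5):
    d=(t[i]-q[i]); d/=np.linalg.norm(d); print(i,"tip",t[i].round(4),"yaw",np.degrees(np.arctan2(d[1],d[0])).round(1),"grip(tip-40)",(t[i]-.04*d).round(4))
P=cloud(c); print("pad z",np.median(P[150:200,110:135,2]), "pencil z",P[150:200,151,2].round(3)[::10])
# cup rim from top + wrist
k=np.load("pics/top0.npy",allow_pickle=True).item(); Pt=cloud(k)[180:240,370:430].reshape(-1,3)
for PP in(Pt,P.reshape(-1,3)):
    m=(PP[:,2]>.092)&(PP[:,2]<.108)&(PP[:,1]<-.2)&(PP[:,1]>-.4)&(PP[:,0]<.56)
    print(m.sum(),cv2.minAreaRect((PP[m,:2]*1000).astype(np.float32)),PP[m].min(0),PP[m].max(0))
E
```

```text
0 tip [0.5214 0.1439] yaw 0.3 grip(tip-40) [0.4814 0.1437]
1 tip [0.5376 0.0845] yaw 1.0 grip(tip-40) [0.4976 0.0838]
2 tip [0.5231 0.0182] yaw 7.3 grip(tip-40) [0.4835 0.0131]
3 tip [ 0.5304 -0.053 ] yaw 6.1 grip(tip-40) [ 0.4907 -0.0572]
4 tip [ 0.5322 -0.1258] yaw 1.7 grip(tip-40) [ 0.4922 -0.127 ]
pad z 0.004593310119615113 pencil z [0.017 0.016 0.017 0.019 0.018]
188 ((470.8244934082031, -304.0220947265625), (110.29007720947266, 91.57533264160156), 2.8911707401275635) [ 0.41474818 -0.35186318  0.09204077] [ 0.52589197 -0.25670622  0.10664762]
2461 ((482.6407165527344, -300.79742431640625), (84.39663696289062, 92.48600006103516), 2.1688573360443115) [ 0.44199159 -0.34831     0.09200364] [ 0.52646538 -0.25330548  0.10328688]
```

```bash
python3 -m crank '{"steps":[[[1,-1,-0.6],[0,0,-1]],[[0,-0.08,-1],[0,0,0]],[[0,0,-1],[0,0,0]],[[0,0,-1],[0,0,0]],[[0,0,-1],[0,0,0]],[[0,0,-1],[0,0,0]],[[0,0,-1],[0,0,0]],[[0,0,-1],[0,0,0]],[[0,0,-0.6],[0,0,0]],[[0,0,-0.4],[0,0,0]]]}' 45 30
python3 -m crank '{"steps":[[[0,0,0],[0,0,0]],[[0,0,0],[0,0,0]],[[0,0,0],[0,0,0]],[[0,0,0],[0,0,0]],[[0,0,0],[0,0,0]],[[0,0,0],[0,0,0]]]}' 0 30
python3 -m crank '{"steps":[[[0,0,0.5],[0,0,0]],[[0,0,1],[0,0,0]],[[0,0,1],[0,0,0]],[[0,0,1],[0,0,0]],[[0,0,1],[0,0,0]],[[0,0,1],[0,0,0]],[[0,0,1],[0,0,0]],[[0,0,1],[0,0,0]],[[0,0,0.5],[0,0,0]]]}'
```

```text
time: 3.48
ee_pos: [0.4908, -0.1254, 0.0056]
eef_rot: [1.0, 0.02, -0.001, 0.0]
ft_force: [0.2, 0.4, -0.0]
width: 0.0448
grip_force: 0.0
time: 3.98
ee_pos: [0.4925, -0.1257, 0.0082]
eef_rot: [1.0, 0.019, 0.001, -0.0]
ft_force: [-0.1, -0.0, 3.5]
width: 0.0135
grip_force: 30.1
time: 4.73
ee_pos: [0.4928, -0.1264, 0.2115]
eef_rot: [1.0, 0.019, 0.002, -0.0]
ft_force: [1.0, 0.2, -0.0]
width: 0.0135
grip_force: 30.0
```

```bash
cat >> h.py <<'E'
from scipy.spatial.transform import Rotation as Rot
CUP=np.array([.471,-.3035]); CY=np.radians(2.7)
def goal(a,phi,slot,ty=-.030,tz=.014,g=.130,yaw=0.):
    a,phi=np.radians([a,phi]); p=np.array([0,np.sin(a),np.cos(a)]); n=np.array([0,np.cos(a),-np.sin(a)])
    z=np.cos(phi)*n+np.sin(phi)*np.array([1,0,0])
    # pencil yaw within the tool (pencil yaw minus tool yaw), deg
    x=Rot.from_rotvec(-np.radians(yaw)*z*-1).apply(p); 
    Rc=Rot.from_rotvec([0,0,CY]); M=Rc.as_matrix()@np.c_[x,np.cross(z,x),z]
    t=Rc.apply([slot,ty,0])+[CUP[0],CUP[1],tz]
    return t+Rc.apply(p*g+z*.003), Rot.from_matrix(M)
def delta(tp,tR):
    s,R=pose(); d=(tp-s["ee_pos"])/.025; w=np.degrees((tR*R.inv()).as_rotvec())/5
    print("units shift",d.round(2),"turn",w.round(2),"max",np.abs(np.r_[d,w]).max().round(1)); return d,w
E
python3 - <<'E'
from h import *
for phi in(20,30,45):
    tp,tR=goal(25,phi,.040); print(phi,tp.round(3),tR.as_matrix()[:,2].round(2)); d,w=delta(tp+[0,0,.12],tR)
E
```

```text
20 [ 0.511 -0.274  0.131] [ 0.3   0.87 -0.4 ]
units shift [ 0.72 -5.91  1.56] turn [  7.53 -12.09  13.66] max 13.7
30 [ 0.511 -0.274  0.131] [ 0.46  0.81 -0.37]
units shift [ 0.74 -5.91  1.57] turn [  6.02 -13.17  12.42] max 13.2
45 [ 0.512 -0.275  0.131] [ 0.68  0.67 -0.3 ]
units shift [ 0.76 -5.93  1.58] turn [  3.74 -14.63  10.46] max 14.6
```

```bash
python3 -m crank '{"steps":[[[0.04,-0.3,0.16],[0.3,-0.66,0.62]],[[0.04,-0.3,0.16],[0.3,-0.66,0.62]],[[0.04,-0.3,0.16],[0.3,-0.66,0.62]],[[0.04,-0.3,0.16],[0.3,-0.66,0.62]],[[0.04,-0.3,0.16],[0.3,-0.66,0.62]],[[0.04,-0.3,0.16],[0.3,-0.66,0.62]],[[0.04,-0.3,0.16],[0.3,-0.66,0.62]],[[0.04,-0.3,0.16],[0.3,-0.66,0.62]],[[0.04,-0.3,0.16],[0.3,-0.66,0.62]],[[0.04,-0.3,0.16],[0.3,-0.66,0.62]]]}'
python3 -m crank '{"steps":[[[0.04,-0.3,0.1],[0.3,-0.66,0.62]],[[0.04,-0.3,0.1],[0.3,-0.66,0.62]],[[0.04,-0.3,0.1],[0.3,-0.66,0.62]],[[0.04,-0.3,0.1],[0.3,-0.66,0.62]],[[0.04,-0.3,0.1],[0.3,-0.66,0.62]],[[0.04,-0.3,0.1],[0.3,-0.66,0.62]],[[0.04,-0.3,0.1],[0.3,-0.66,0.62]],[[0.04,-0.3,0.1],[0.3,-0.66,0.62]],[[0.04,-0.3,0.1],[0.3,-0.66,0.62]],[[0.04,-0.3,0.1],[0.3,-0.66,0.62]]]}'
python3 - <<'E'
from h import *
s,R=pose(); print(s["joint_positions"].round(2),s["width"])
tp,tR=goal(25,30,.040); delta(tp,tR)
c=cap("scene"); cv2.imwrite("pics/s2.png",cv2.resize(c["pixels"][40:260,180:480],None,fx=2.6,fy=2.6,interpolation=cv2.INTER_CUBIC))
E
```

```text
time: 5.57
ee_pos: [0.5019, -0.2015, 0.2497]
eef_rot: [0.908, 0.282, 0.285, -0.122]
ft_force: [-0.8, 1.4, -2.2]
width: 0.0133
grip_force: 30.0
time: 6.4
ee_pos: [0.5114, -0.2763, 0.2736]
eef_rot: [0.662, 0.495, 0.517, -0.223]
ft_force: [0.3, -0.1, -0.5]
width: 0.0133
grip_force: 30.0
[ 0.52  0.61  0.59  1.57 -1.25  1.92  0.99] 0.013336744378570376
units shift [-0.01  0.08 -5.72] turn [ 0.03  0.05 -0.  ] max 5.7
```

View pics/s2.png

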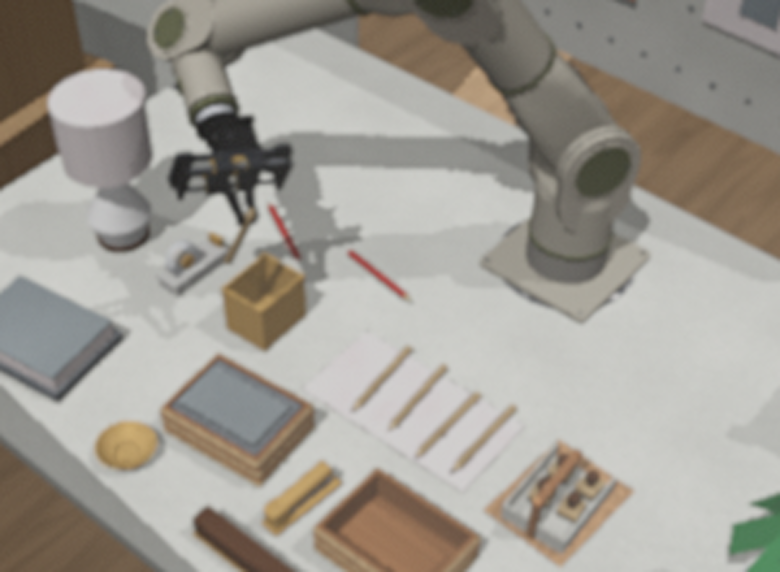

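```bash
python3 -m crank '{"steps":[[[0,0,-0.7],[0,0,0]],[[0,0,-0.7],[0,0,0]],[[0,0,-0.7],[0,0,0]],[[0,0,-0.7],[0,0,0]],[[0,0,-0.7],[0,0,0]]]}'
python3 - <<'E'
from h import *
s,R=pose(); print(s["joint_positions"].round(2),s["width"])
tp,tR=goal(25,30,.040); delta(tp,tR)
E
```

```text
time: 6.87
ee_pos: [0.5119, -0.2755, 0.1852]
eef_rot: [0.664, 0.494, 0.516, -0.223]
ft_force: [0.8, 0.3, -0.9]
width: 0.0133
grip_force: 30.0
[ 0.54  0.72  0.55  1.61 -1.25  1.85  1.12] 0.013332107760187555
units shift [-0.03  0.05 -2.18] turn [0.05 0.01 0.02] max 2.2
```

```bash
python3 -m crank '{"steps":[[[0,0,-0.7],[0,0,0]],[[0,0,-0.7],[0,0,0]],[[0,0,-0.4],[0,0,0]],[[0,0,-0.3],[0,0,0]],[[0,0,0],[0,0,0]]]}'
python3 -m crank '{"steps":[[[0,0,0],[0,0,0]],[[0,0,0],[0,0,0]],[[0,0,0],[0,0,0]],[[0,0,0],[0,0,0]],[[0,0,0],[0,0,0]],[[-0.46,-0.8,0.37],[0,0,0]],[[-0.46,-0.8,0.37],[0,0,0]],[[-0.46,-0.8,0.37],[0,0,0]],[[0,0,1],[0,0,0]],[[0,0,1],[0,0,0]]]}' 30
python3 - <<'E'
from h import *
c=cap("scene"); a=cap("top")
I=np.hstack([cv2.resize(c["pixels"][110:190,240:320],(400,400),interpolation=cv2.INTER_CUBIC),cv2.resize(a["pixels"][180:260,360:440],(400,400),interpolation=cv2.INTER_CUBIC)])
cv2.imwrite("pics/p1.png",I)
E
```

```text
time: 7.28
ee_pos: [0.5118, -0.2754, 0.1313]
eef_rot: [0.664, 0.493, 0.516, -0.223]
ft_force: [0.2, 0.4, -0.5]
width: 0.0131
grip_force: 30.0
time: 8.12
ee_pos: [0.4765, -0.337, 0.2103]
eef_rot: [0.665, 0.492, 0.516, -0.223]
ft_force: [1.1, -0.0, -0.2]
width: 0.0302
grip_force: 0.0
```

View pics/p1.png

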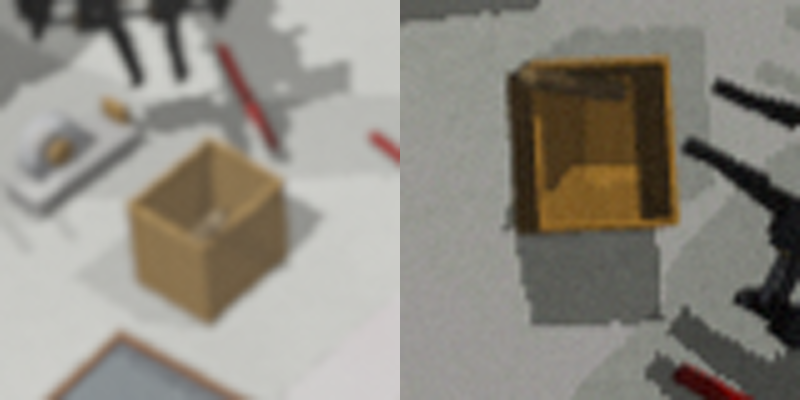

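```bash
cat >> h.py <<'E'
def tri(c1,u1,c2,u2):
    o1,d1=ray(c1,u1); o2,d2=ray(c2,u2); d1=d1[0];d2=d2[0]
    s=np.linalg.lstsq(np.c_[d1,-d2],o2-o1,rcond=None)[0]; a=o1+d1*s[0]; b=o2+d2*s[1]; return (a+b)/2,np.linalg.norm(a-b)
E
python3 - <<'E'
from h import *
c=cap("scene"); a=cap("top")
print(tri(c,(282.6,153.6),a,(384,195)))
T=Rot.from_rotvec([0,0,CY]); tip=T.apply([.04,-.034+.17*np.sin(np.radians(35)),.004+.17*np.cos(np.radians(35))])+[*CUP,0]
print("expected tip",tip,proj(c,tip),proj(a,tip))
P=cloud(c); A=cloud(a)
for Q in(P,A):
    m=(Q[...,2]>.108)&(Q[...,2]<.2)&(np.abs(Q[...,0]-.48)<.1)&(Q[...,1]>-.30)&(Q[...,1]<-.18); print(m.sum(), Q[m].min(0) if m.any() else'',Q[m].max(0) if m.any() else '',np.argwhere(m)[:4].tolist())
E
```

```text
(array([ 0.50888147, -0.24720477,  0.12960855]), np.float64(0.00015072322207815845))
expected tip [ 0.50796396 -0.23817825  0.14325585] [[284.1287477  152.14934891]] [[381.86205873 194.83815644]]
23 [ 0.50428899 -0.26467556  0.10833245] [ 0.51895923 -0.23759198  0.14539981] [[152, 282], [152, 283], [152, 284], [153, 281]]
39 [ 0.50276884 -0.27321632  0.10801093] [ 0.5175124  -0.23806593  0.14683655] [[193, 383], [193, 384], [193, 385], [193, 386]]
```

```bash
cat >> h.py <<'E'
def over(x,y,yaw,z=.2):
    return np.array([x,y,z]),Rot.from_rotvec([0,0,np.radians(yaw)])*Rot.from_quat([1,0,0,0])
E
python3 - <<'E'
from h import *
d,w=delta(*over(.4907,-.0572,6.1)); print((d/20).round(3),(w/20).round(3))
E
```

```text
units shift [ 0.52 11.15 -0.44] turn [ -6.39  12.91 -11.74] max 12.9
[ 0.026  0.557 -0.022] [-0.319  0.646 -0.587]
```

```bash
python3 -m crank '{"steps":[[[0.03,0.56,0.2],[-0.32,0.65,-0.59]],[[0.03,0.56,0.2],[-0.32,0.65,-0.59]],[[0.03,0.56,0.2],[-0.32,0.65,-0.59]],[[0.03,0.56,0.2],[-0.32,0.65,-0.59]],[[0.03,0.56,0.2],[-0.32,0.65,-0.59]],[[0.03,0.56,0.2],[-0.32,0.65,-0.59]],[[0.03,0.56,0.2],[-0.32,0.65,-0.59]],[[0.03,0.56,0.2],[-0.32,0.65,-0.59]],[[0.03,0.56,0.2],[-0.32,0.65,-0.59]],[[0.03,0.56,0.2],[-0.32,0.65,-0.59]]]}' 45
python3 -m crank '{"steps":[[[0.03,0.56,-0.2],[-0.32,0.65,-0.59]],[[0.03,0.56,-0.2],[-0.32,0.65,-0.59]],[[0.03,0.56,-0.2],[-0.32,0.65,-0.59]],[[0.03,0.56,-0.2],[-0.32,0.65,-0.59]],[[0.03,0.56,-0.2],[-0.32,0.65,-0.59]],[[0.03,0.56,-0.2],[-0.32,0.65,-0.59]],[[0.03,0.56,-0.2],[-0.32,0.65,-0.59]],[[0.03,0.56,-0.2],[-0.32,0.65,-0.59]],[[0.03,0.56,-0.2],[-0.32,0.65,-0.59]],[[0.03,0.56,-0.2],[-0.32,0.65,-0.59]]]}'
cat >> h.py <<'E'
def pencils():
    "pencil tips, yaws and grip points (tip-40) from the wrist camera, pad segmentation by colour, z=.011"
    c=cap("wrist"); im=c["pixels"].astype(int); P=cloud(c); g=at_z(c,np.stack(np.meshgrid(np.arange(640),np.arange(400)),-1).reshape(-1,2),.011).reshape(400,640,3)
    m=((im.max(2)-im.min(2))>30)&(np.abs(P[...,2]-.013)<.012)&(g[...,0]>.36)&(g[...,0]<.6)&(g[...,1]>-.24)&(g[...,1]<.22)
    red=(im[...,2]>2.2*im[...,1])
    k,l,st,_=cv2.connectedComponentsWithStats((m&~red).astype(np.uint8)); out=[]
    for i in range(1,k):
        if st[i,4]<400: continue
        q=g[l==i][:,:2]; w,V=np.linalg.eigh(np.cov(q.T)); d=V[:,1]*np.sign(V[0,1]); t=(q-q.mean(0))@d
        tip=q.mean(0)+d*(t.max()+.004); out.append((tip,np.degrees(np.arctan2(d[1],d[0]))))
        print("pencil tip",tip.round(4),"yaw",out[-1][1].round(1),"grip",(tip-.04*d).round(4),"n",st[i,4],"z",np.median(P[l==i][:,2]).round(3),"span",(t.max()-t.min()).round(3))
    return c,out
E
python3 - <<'E'
from h import *
c,o=pencils(); cv2.imwrite("pics/w2.png",c["pixels"])
delta(*over(.4907,-.0572,6.1,.0075))
E
```

```text
time: 9.15
ee_pos: [0.4849, -0.1949, 0.2599]
eef_rot: [0.906, 0.294, 0.279, -0.12]
ft_force: [0.1, -0.6, -0.9]
width: 0.0454
grip_force: 0.0
time: 9.98
ee_pos: [0.4921, -0.0547, 0.2095]
eef_rot: [0.999, 0.049, -0.005, 0.001]
ft_force: [0.6, 0.1, -0.1]
width: 0.0447
grip_force: 0.0
pencil tip [0.5375 0.0854] yaw 1.3 grip [0.4975 0.0845] n 1179 z 0.018 span 0.107
pencil tip [0.5203 0.1459] yaw 1.0 grip [0.4803 0.1453] n 939 z 0.018 span 0.096
pencil tip [0.5237 0.018 ] yaw 5.5 grip [0.4839 0.0141] n 1079 z 0.018 span 0.099
pencil tip [ 0.5304 -0.0523] yaw 5.9 grip [ 0.4906 -0.0564] n 1309 z 0.018 span 0.121
units shift [-0.07 -0.29 -8.02] turn [ 0.04 -0.17  0.09] max 8.0
```

```bash
python3 -m crank '{"steps":[[[-0.06,-0.2,-1],[0.04,-0.17,0.1]],[[0,0,-1],[0,0,0]],[[0,0,-1],[0,0,0]],[[0,0,-1],[0,0,0]],[[0,0,-1],[0,0,0]],[[0,0,-1],[0,0,0]],[[0,0,-1],[0,0,0]],[[0,0,-0.6],[0,0,0]],[[0,0,-0.4],[0,0,0]],[[0,0,0],[0,0,0]]]}' 45 30
python3 -m crank '{"steps":[[[0,0,0],[0,0,0]],[[0,0,0],[0,0,0]],[[0,0,0],[0,0,0]],[[0,0,0],[0,0,0]],[[0,0,0],[0,0,0]],[[0,0,0],[0,0,0]]]}' 0 30
python3 -m crank '{"steps":[[[0,0,0.5],[0,0,0]],[[0,0,1],[0,0,0]],[[0,0,1],[0,0,0]],[[0,0,1],[0,0,0]],[[0,0,1],[0,0,0]],[[0,0,1],[0,0,0]],[[0,0,1],[0,0,0]],[[0,0,1],[0,0,0]],[[0,0,0.5],[0,0,0]]]}'
python3 - <<'E'
from h import *
tp,tR=goal(25,30,.021); d,w=delta(tp+[0,0,.13],tR); print((d/20).round(3),(w/20).round(3))
E
```

```text
time: 10.87
ee_pos: [0.4892, -0.0606, 0.008]
eef_rot: [0.999, 0.054, 0.002, -0.001]
ft_force: [-0.3, -0.1, -0.7]
width: 0.0446
grip_force: 0.0
time: 11.37
ee_pos: [0.4914, -0.0607, 0.0108]
eef_rot: [0.999, 0.054, 0.005, -0.001]
ft_force: [-0.3, -0.3, 4.1]
width: 0.0135
grip_force: 30.1
time: 12.12
ee_pos: [0.492, -0.0609, 0.2136]
eef_rot: [0.999, 0.053, 0.006, -0.001]
ft_force: [1.2, -0.5, 0.7]
width: 0.0131
grip_force: 29.9
units shift [ 0.01 -8.57  1.88] turn [  6.35 -12.8   11.73] max 12.8
[ 0.    -0.429  0.094] [ 0.318 -0.64   0.586]
```

```bash
python3 -m crank '{"steps":[[[0,-0.43,0.16],[0.32,-0.64,0.59]],[[0,-0.43,0.16],[0.32,-0.64,0.59]],[[0,-0.43,0.16],[0.32,-0.64,0.59]],[[0,-0.43,0.16],[0.32,-0.64,0.59]],[[0,-0.43,0.16],[0.32,-0.64,0.59]],[[0,-0.43,0.16],[0.32,-0.64,0.59]],[[0,-0.43,0.16],[0.32,-0.64,0.59]],[[0,-0.43,0.16],[0.32,-0.64,0.59]],[[0,-0.43,0.16],[0.32,-0.64,0.59]],[[0,-0.43,0.16],[0.32,-0.64,0.59]]]}'
python3 -m crank '{"steps":[[[0,-0.43,0.04],[0.32,-0.64,0.59]],[[0,-0.43,0.04],[0.32,-0.64,0.59]],[[0,-0.43,0.04],[0.32,-0.64,0.59]],[[0,-0.43,0.04],[0.32,-0.64,0.59]],[[0,-0.43,0.04],[0.32,-0.64,0.59]],[[0,-0.43,0.04],[0.32,-0.64,0.59]],[[0,-0.43,0.04],[0.32,-0.64,0.59]],[[0,-0.43,0.04],[0.32,-0.64,0.59]],[[0,-0.43,0.04],[0.32,-0.64,0.59]],[[0,-0.43,0.04],[0.32,-0.64,0.59]]]}'
python3 - <<'E'
from h import *
s,R=pose(); print(s["joint_positions"].round(2))
tp,tR=goal(25,30,.021); delta(tp,tR)
E
```

```text
time: 12.95
ee_pos: [0.491, -0.1691, 0.2514]
eef_rot: [0.902, 0.3, 0.285, -0.123]
ft_force: [-0.8, 0.1, -1.2]
width: 0.013
grip_force: 29.9
time: 13.78
ee_pos: [0.4909, -0.2765, 0.26]
eef_rot: [0.66, 0.497, 0.516, -0.226]
ft_force: [0.8, 0.6, -0.4]
width: 0.0133
grip_force: 29.9
[ 0.52  0.62  0.62  1.6  -1.23  1.94  1.04]
units shift [ 0.05  0.05 -5.17] turn [ 0.01  0.03 -0.1 ] max 5.2
```

```bash
python3 -m crank '{"steps":[[[0,0,-0.8],[0,0,0]],[[0,0,-0.8],[0,0,0]],[[0,0,-0.8],[0,0,0]],[[0,0,-0.8],[0,0,0]],[[0,0,-0.8],[0,0,0]],[[0,0,-0.7],[0,0,0]],[[0,0,-0.4],[0,0,0]],[[0,0,0],[0,0,0]]]}'
python3 -m crank '{"steps":[[[0,0,0],[0,0,0]],[[0,0,0],[0,0,0]],[[0,0,0],[0,0,0]],[[0,0,0],[0,0,0]],[[0,0,0],[0,0,0]],[[-0.46,-0.8,0.37],[0,0,0]],[[-0.46,-0.8,0.37],[0,0,0]],[[-0.46,-0.8,0.37],[0,0,0]],[[0,0,1],[0,0,0]],[[0,0,1],[0,0,0]]]}' 28
cat >> h.py <<'E'
def tips():
    for n in("scene","top"):
        Q=cap(n); Q=cloud(Q); m=(Q[...,2]>.112)&(Q[...,2]<.2)&(np.abs(Q[...,0]-.48)<.1)&(Q[...,1]>-.29)&(Q[...,1]<-.18)
        k,l,st,_=cv2.connectedComponentsWithStats(m.astype(np.uint8))
        for i in range(1,k):
            q=Q[l==i]
            if len(q)>4: print(n,len(q),"x",q[:,0].min().round(3),q[:,0].max().round(3),"y",q[:,1].max().round(3),"z",q[:,2].max().round(3))
E
python3 - <<'E'
from h import *
tips(); d,w=delta(*over(.4837,.0136,6)); print((d/20).round(3),(w/20).round(3))
E
```

```text
time: 14.45
ee_pos: [0.4907, -0.2751, 0.1309]
eef_rot: [0.662, 0.495, 0.514, -0.227]
ft_force: [-0.9, 1.2, 0.6]
width: 0.0132
grip_force: 29.9
time: 15.28
ee_pos: [0.4556, -0.337, 0.2106]
eef_rot: [0.663, 0.495, 0.514, -0.226]
ft_force: [0.7, -0.1, 0.6]
width: 0.0278
grip_force: 0.0
scene 30 x 0.491 0.519 y -0.235 z 0.147
top 63 x 0.489 0.517 y -0.238 z 0.15
units shift [ 1.08 14.03 -0.58] turn [ -6.41  12.9  -11.87] max 14.0
[ 0.054  0.702 -0.029] [-0.32   0.645 -0.593]
```

```bash
python3 -m crank '{"steps":[[[0.05,0.7,0.2],[-0.32,0.65,-0.59]],[[0.05,0.7,0.2],[-0.32,0.65,-0.59]],[[0.05,0.7,0.2],[-0.32,0.65,-0.59]],[[0.05,0.7,0.2],[-0.32,0.65,-0.59]],[[0.05,0.7,0.2],[-0.32,0.65,-0.59]],[[0.05,0.7,0.2],[-0.32,0.65,-0.59]],[[0.05,0.7,0.2],[-0.32,0.65,-0.59]],[[0.05,0.7,0.2],[-0.32,0.65,-0.59]],[[0.05,0.7,0.2],[-0.32,0.65,-0.59]],[[0.05,0.7,0.2],[-0.32,0.65,-0.59]]]}' 45
python3 -m crank '{"steps":[[[0.05,0.7,-0.2],[-0.32,0.64,-0.6]],[[0.05,0.7,-0.2],[-0.32,0.64,-0.6]],[[0.05,0.7,-0.2],[-0.32,0.64,-0.6]],[[0.05,0.7,-0.2],[-0.32,0.64,-0.6]],[[0.05,0.7,-0.2],[-0.32,0.64,-0.6]],[[0.05,0.7,-0.2],[-0.32,0.64,-0.6]],[[0.05,0.7,-0.2],[-0.32,0.64,-0.6]],[[0.05,0.7,-0.2],[-0.32,0.64,-0.6]],[[0.05,0.7,-0.2],[-0.32,0.64,-0.6]],[[0.05,0.7,-0.2],[-0.32,0.64,-0.6]]]}'
python3 - <<'E'
from h import *
c,o=pencils()
delta(*over(.4837,.0136,6,.0075))
E
```

```text
time: 16.22
ee_pos: [0.4689, -0.161, 0.2611]
eef_rot: [0.904, 0.298, 0.281, -0.125]
ft_force: [0.8, 0.1, 0.3]
width: 0.0453
grip_force: 0.0
time: 17.05
ee_pos: [0.4812, 0.0142, 0.2102]
eef_rot: [0.999, 0.047, 0.003, -0.002]
ft_force: [0.6, -0.5, -0.1]
width: 0.045
grip_force: 0.0
pencil tip [0.5637 0.0363] yaw 5.6 grip [0.5239 0.0324] n 1918 z 0.018 span 0.163
pencil tip [0.5372 0.0844] yaw 0.9 grip [0.4972 0.0838] n 1405 z 0.018 span 0.127
pencil tip [0.5208 0.1453] yaw 1.1 grip [0.4808 0.1445] n 1031 z 0.018 span 0.098
units shift [ 0.09 -0.22 -8.04] turn [-0.05  0.    0.09] max 8.0
```

```bash
python3 -m crank '{"steps":[[[0.9,0.37,-1],[0,0,0]],[[0.8,0.36,-1],[0,0,0]],[[0,0,-1],[0,0,0]],[[0,0,-1],[0,0,0]],[[0,0,-1],[0,0,0]],[[0,0,-1],[0,0,0]],[[0,0,-1],[0,0,0]],[[0,0,-0.7],[0,0,0]],[[0,0,-0.4],[0,0,0]],[[0,0,0],[0,0,0]]]}' 36 30
python3 -m crank '{"steps":[[[0,0,0],[0,0,0]],[[0,0,0],[0,0,0]],[[0,0,0],[0,0,0]],[[0,0,0],[0,0,0]],[[0,0,0],[0,0,0]],[[0,0,0],[0,0,0]]]}' 0 30
python3 -m crank '{"steps":[[[0,0,0.5],[0,0,0]],[[0,0,1],[0,0,0]],[[0,0,1],[0,0,0]],[[0,0,1],[0,0,0]],[[0,0,1],[0,0,0]],[[0,0,1],[0,0,0]],[[0,0,1],[0,0,0]],[[0,0,1],[0,0,0]],[[0,0,0.5],[0,0,0]]]}'
python3 - <<'E'
from h import *
tp,tR=goal(25,30,.003); d,w=delta(tp+[0,0,.13],tR); print((d/20).round(3),(w/20).round(3))
E
```

```text
time: 17.93
ee_pos: [0.523, 0.0312, 0.0061]
eef_rot: [0.999, 0.049, 0.003, -0.003]
ft_force: [-0.0, -0.3, -0.2]
width: 0.0359
grip_force: 0.0
time: 18.43
ee_pos: [0.5244, 0.0315, 0.0083]
eef_rot: [0.999, 0.049, 0.004, -0.003]
ft_force: [-0.4, -0.5, 4.8]
width: 0.0136
grip_force: 30.0
time: 19.18
ee_pos: [0.5249, 0.0315, 0.2109]
eef_rot: [0.999, 0.048, 0.006, -0.003]
ft_force: [1.1, -0.1, -0.9]
width: 0.0131
grip_force: 30.0
units shift [ -2.03 -12.3    1.99] turn [  6.27 -12.88  11.8 ] max 12.9
[-0.101 -0.615  0.1  ] [ 0.313 -0.644  0.59 ]
```

```bash
python3 -m crank '{"steps":[[[-0.1,-0.61,0.16],[0.31,-0.64,0.59]],[[-0.1,-0.61,0.16],[0.31,-0.64,0.59]],[[-0.1,-0.61,0.16],[0.31,-0.64,0.59]],[[-0.1,-0.61,0.16],[0.31,-0.64,0.59]],[[-0.1,-0.61,0.16],[0.31,-0.64,0.59]],[[-0.1,-0.61,0.16],[0.31,-0.64,0.59]],[[-0.1,-0.61,0.16],[0.31,-0.64,0.59]],[[-0.1,-0.61,0.16],[0.31,-0.64,0.59]],[[-0.1,-0.61,0.16],[0.31,-0.64,0.59]],[[-0.1,-0.61,0.16],[0.31,-0.64,0.59]]]}'
python3 -m crank '{"steps":[[[-0.1,-0.61,0.05],[0.32,-0.65,0.59]],[[-0.1,-0.61,0.05],[0.32,-0.65,0.59]],[[-0.1,-0.61,0.05],[0.32,-0.65,0.59]],[[-0.1,-0.61,0.05],[0.32,-0.65,0.59]],[[-0.1,-0.61,0.05],[0.32,-0.65,0.59]],[[-0.1,-0.61,0.05],[0.32,-0.65,0.59]],[[-0.1,-0.61,0.05],[0.32,-0.65,0.59]],[[-0.1,-0.61,0.05],[0.32,-0.65,0.59]],[[-0.1,-0.61,0.05],[0.32,-0.65,0.59]],[[-0.1,-0.61,0.05],[0.32,-0.65,0.59]]]}'
python3 - <<'E'
from h import *
tp,tR=goal(25,30,.003); delta(tp,tR)
c=cap("scene"); cv2.imwrite("pics/p3.png",cv2.resize(c["pixels"][80:210,190:330],None,fx=4,fy=4,interpolation=cv2.INTER_CUBIC))
E
```

```text
time: 20.02
ee_pos: [0.4987, -0.122, 0.2485]
eef_rot: [0.904, 0.296, 0.283, -0.122]
ft_force: [0.2, 0.1, -0.7]
width: 0.0131
grip_force: 30.0
time: 20.85
ee_pos: [0.4735, -0.2745, 0.2598]
eef_rot: [0.662, 0.494, 0.518, -0.224]
ft_force: [1.1, 0.0, 0.4]
width: 0.0132
grip_force: 30.0
units shift [ 0.03 -0.06 -5.16] turn [-0.02  0.05 -0.  ] max 5.2
```

View pics/p3.png

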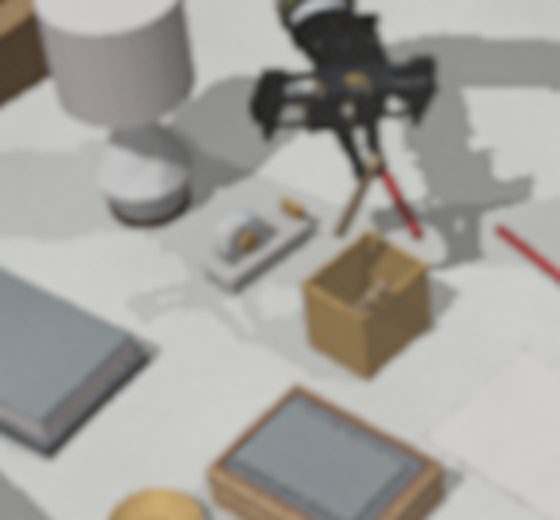

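Two pencils lean on the +y wall (crop (375,290)), the third is held above the cup (355,205). Lower and release.

```bash
python3 -m crank '{"steps":[[[0,0,-0.8],[0,0,0]],[[0,0,-0.8],[0,0,0]],[[0,0,-0.8],[0,0,0]],[[0,0,-0.8],[0,0,0]],[[0,0,-0.8],[0,0,0]],[[0,0,-0.7],[0,0,0]],[[0,0,-0.4],[0,0,0]],[[0,0,0],[0,0,0]]]}'
python3 -m crank '{"steps":[[[0,0,0],[0,0,0]],[[0,0,0],[0,0,0]],[[0,0,0],[0,0,0]],[[0,0,0],[0,0,0]],[[0,0,0],[0,0,0]],[[-0.46,-0.8,0.37],[0,0,0]],[[-0.46,-0.8,0.37],[0,0,0]],[[-0.46,-0.8,0.37],[0,0,0]],[[0,0,1],[0,0,0]],[[0,0,1],[0,0,0]]]}' 28
python3 - <<'E'
from h import *
tips(); d,w=delta(*over(.4973,.0838,1)); print((d/20).round(3),(w/20).round(3))
E
```

```text
time: 21.57
ee_pos: [0.4736, -0.2729, 0.1307]
eef_rot: [0.663, 0.492, 0.516, -0.225]
ft_force: [0.2, 0.3, -0.2]
width: 0.0137
grip_force: 30.0
time: 22.4
ee_pos: [0.4384, -0.3348, 0.2105]
eef_rot: [0.664, 0.492, 0.516, -0.224]
ft_force: [0.6, 0.4, 0.7]
width: 0.0279
grip_force: 0.0
scene 40 x 0.474 0.521 y -0.236 z 0.149
top 94 x 0.475 0.516 y -0.239 z 0.149
units shift [ 2.31 16.76 -0.57] turn [ -5.84  13.32 -12.64] max 16.8
[ 0.115  0.838 -0.028] [-0.292  0.666 -0.632]
```

```bash
python3 -m crank '{"steps":[[[0.12,0.84,0.2],[-0.29,0.67,-0.63]],[[0.12,0.84,0.2],[-0.29,0.67,-0.63]],[[0.12,0.84,0.2],[-0.29,0.67,-0.63]],[[0.12,0.84,0.2],[-0.29,0.67,-0.63]],[[0.12,0.84,0.2],[-0.29,0.67,-0.63]],[[0.12,0.84,0.2],[-0.29,0.67,-0.63]],[[0.12,0.84,0.2],[-0.29,0.67,-0.63]],[[0.12,0.84,0.2],[-0.29,0.67,-0.63]],[[0.12,0.84,0.2],[-0.29,0.67,-0.63]],[[0.12,0.84,0.2],[-0.29,0.67,-0.63]]]}' 45
python3 -m crank '{"steps":[[[0.11,0.84,-0.2],[-0.29,0.66,-0.63]],[[0.11,0.84,-0.2],[-0.29,0.66,-0.63]],[[0.11,0.84,-0.2],[-0.29,0.66,-0.63]],[[0.11,0.84,-0.2],[-0.29,0.66,-0.63]],[[0.11,0.84,-0.2],[-0.29,0.66,-0.63]],[[0.11,0.84,-0.2],[-0.29,0.66,-0.63]],[[0.11,0.84,-0.2],[-0.29,0.66,-0.63]],[[0.11,0.84,-0.2],[-0.29,0.66,-0.63]],[[0.11,0.84,-0.2],[-0.29,0.66,-0.63]],[[0.11,0.84,-0.2],[-0.29,0.66,-0.63]]]}'
python3 - <<'E'
from h import *
c,o=pencils()
delta(*over(.4973,.0838,1,.0075))
E
```

```text
time: 23.33
ee_pos: [0.4684, -0.1279, 0.2596]
eef_rot: [0.907, 0.279, 0.289, -0.128]
ft_force: [-0.3, 0.5, -0.1]
width: 0.0452
grip_force: 0.0
time: 24.17
ee_pos: [0.4957, 0.082, 0.2086]
eef_rot: [1.0, 0.013, 0.01, -0.008]
ft_force: [0.8, -0.7, 0.4]
width: 0.0451
grip_force: 0.0
pencil tip [0.5378 0.0841] yaw 1.2 grip [0.4978 0.0833] n 1318 z 0.018 span 0.117
pencil tip [0.5212 0.145 ] yaw 1.5 grip [0.4812 0.1439] n 857 z 0.018 span 0.078
units shift [ 0.07 -0.15 -7.97] turn [-0.18  0.16 -0.1 ] max 8.0
```

```bash
python3 -m crank '{"steps":[[[0.07,0,-1],[-0.18,0.16,0]],[[0,0,-1],[0,0,0]],[[0,0,-1],[0,0,0]],[[0,0,-1],[0,0,0]],[[0,0,-1],[0,0,0]],[[0,0,-1],[0,0,0]],[[0,0,-1],[0,0,0]],[[0,0,-0.6],[0,0,0]],[[0,0,-0.4],[0,0,0]],[[0,0,0],[0,0,0]]]}' 45 30
python3 -m crank '{"steps":[[[0,0,0],[0,0,0]],[[0,0,0],[0,0,0]],[[0,0,0],[0,0,0]],[[0,0,0],[0,0,0]],[[0,0,0],[0,0,0]],[[0,0,0],[0,0,0]]]}' 0 30
python3 -m crank '{"steps":[[[0,0,0.5],[0,0,0]],[[0,0,1],[0,0,0]],[[0,0,1],[0,0,0]],[[0,0,1],[0,0,0]],[[0,0,1],[0,0,0]],[[0,0,1],[0,0,0]],[[0,0,1],[0,0,0]],[[0,0,1],[0,0,0]],[[0,0,0.5],[0,0,0]]]}'
python3 - <<'E'
from h import *
tp,tR=goal(25,30,-.015); d,w=delta(tp+[0,0,.13],tR); print((d/20).round(3),(w/20).round(3))
E
```

```text
time: 25.05
ee_pos: [0.4961, 0.0804, 0.0066]
eef_rot: [1.0, 0.014, 0.002, -0.0]
ft_force: [-1.3, -0.5, 0.8]
width: 0.0451
grip_force: 0.0
time: 25.55
ee_pos: [0.4979, 0.0809, 0.009]
eef_rot: [1.0, 0.014, 0.004, -0.001]
ft_force: [0.1, 0.2, 3.5]
width: 0.0134
grip_force: 30.1
time: 26.3
ee_pos: [0.4985, 0.081, 0.2119]
eef_rot: [1.0, 0.014, 0.006, -0.001]
ft_force: [0.6, 0.2, 0.0]
width: 0.0133
grip_force: 30.0
units shift [ -1.69 -14.32   1.95] turn [  5.89 -13.15  12.51] max 14.3
[-0.085 -0.716  0.098] [ 0.295 -0.658  0.626]
```

```bash
python3 -m crank '{"steps":[[[-0.08,-0.72,0.16],[0.3,-0.66,0.63]],[[-0.08,-0.72,0.16],[0.3,-0.66,0.63]],[[-0.08,-0.72,0.16],[0.3,-0.66,0.63]],[[-0.08,-0.72,0.16],[0.3,-0.66,0.63]],[[-0.08,-0.72,0.16],[0.3,-0.66,0.63]],[[-0.08,-0.72,0.16],[0.3,-0.66,0.63]],[[-0.08,-0.72,0.16],[0.3,-0.66,0.63]],[[-0.08,-0.72,0.16],[0.3,-0.66,0.63]],[[-0.08,-0.72,0.16],[0.3,-0.66,0.63]],[[-0.08,-0.72,0.16],[0.3,-0.66,0.63]]]}'
python3 -m crank '{"steps":[[[-0.09,-0.72,0.05],[0.29,-0.66,0.62]],[[-0.09,-0.72,0.05],[0.29,-0.66,0.62]],[[-0.09,-0.72,0.05],[0.29,-0.66,0.62]],[[-0.09,-0.72,0.05],[0.29,-0.66,0.62]],[[-0.09,-0.72,0.05],[0.29,-0.66,0.62]],[[-0.09,-0.72,0.05],[0.29,-0.66,0.62]],[[-0.09,-0.72,0.05],[0.29,-0.66,0.62]],[[-0.09,-0.72,0.05],[0.29,-0.66,0.62]],[[-0.09,-0.72,0.05],[0.29,-0.66,0.62]],[[-0.09,-0.72,0.05],[0.29,-0.66,0.62]]]}'
python3 - <<'E'
from h import *
tp,tR=goal(25,30,-.015); delta(tp,tR)
E
```

```text
time: 27.13
ee_pos: [0.4774, -0.1002, 0.2496]
eef_rot: [0.907, 0.28, 0.287, -0.125]
ft_force: [1.3, 0.1, -0.1]
width: 0.0133
grip_force: 30.0
time: 27.97
ee_pos: [0.4548, -0.28, 0.2606]
eef_rot: [0.662, 0.495, 0.517, -0.223]
ft_force: [1.1, 0.9, -0.7]
width: 0.0133
grip_force: 30.0
units shift [ 0.06  0.13 -5.19] turn [ 0.02  0.05 -0.01] max 5.2
```

```bash
python3 -m crank '{"steps":[[[0.05,0.12,-0.8],[0,0,0]],[[0,0,-0.8],[0,0,0]],[[0,0,-0.8],[0,0,0]],[[0,0,-0.8],[0,0,0]],[[0,0,-0.8],[0,0,0]],[[0,0,-0.7],[0,0,0]],[[0,0,-0.4],[0,0,0]],[[0,0,0],[0,0,0]]]}'
python3 -m crank '{"steps":[[[0,0,0],[0,0,0]],[[0,0,0],[0,0,0]],[[0,0,0],[0,0,0]],[[0,0,0],[0,0,0]],[[0,0,0],[0,0,0]],[[-0.46,-0.8,0.37],[0,0,0]],[[-0.46,-0.8,0.37],[0,0,0]],[[-0.46,-0.8,0.37],[0,0,0]],[[0,0,1],[0,0,0]],[[0,0,1],[0,0,0]]]}' 28
python3 - <<'E'
from h import *
tips(); d,w=delta(*over(.481,.1445,1)); print((d/22).round(3),(w/22).round(3))
E
```

```text
time: 28.63
ee_pos: [0.4561, -0.2754, 0.1317]
eef_rot: [0.664, 0.493, 0.516, -0.224]
ft_force: [-0.0, -1.0, 1.2]
width: 0.0132
grip_force: 30.0
time: 29.47
ee_pos: [0.4209, -0.3371, 0.2113]
eef_rot: [0.664, 0.493, 0.516, -0.223]
ft_force: [0.6, 0.6, 0.0]
width: 0.0283
grip_force: 0.0
scene 52 x 0.458 0.519 y -0.234 z 0.151
top 133 x 0.458 0.517 y -0.238 z 0.151
units shift [ 2.36 19.28 -0.6 ] turn [ -5.8   13.29 -12.66] max 19.3
[ 0.107  0.876 -0.027] [-0.264  0.604 -0.575]
```

```bash
python3 -m crank '{"steps":[[[0.12,0.96,0.2],[-0.29,0.67,-0.63]],[[0.12,0.96,0.2],[-0.29,0.67,-0.63]],[[0.12,0.96,0.2],[-0.29,0.67,-0.63]],[[0.12,0.96,0.2],[-0.29,0.67,-0.63]],[[0.12,0.96,0.2],[-0.29,0.67,-0.63]],[[0.12,0.96,0.2],[-0.29,0.67,-0.63]],[[0.12,0.96,0.2],[-0.29,0.67,-0.63]],[[0.12,0.96,0.2],[-0.29,0.67,-0.63]],[[0.12,0.96,0.2],[-0.29,0.67,-0.63]],[[0.12,0.96,0.2],[-0.29,0.67,-0.63]]]}' 45
python3 -m crank '{"steps":[[[0.12,0.96,-0.2],[-0.29,0.66,-0.63]],[[0.12,0.96,-0.2],[-0.29,0.66,-0.63]],[[0.12,0.96,-0.2],[-0.29,0.66,-0.63]],[[0.12,0.96,-0.2],[-0.29,0.66,-0.63]],[[0.12,0.96,-0.2],[-0.29,0.66,-0.63]],[[0.12,0.96,-0.2],[-0.29,0.66,-0.63]],[[0.12,0.96,-0.2],[-0.29,0.66,-0.63]],[[0.12,0.96,-0.2],[-0.29,0.66,-0.63]],[[0.12,0.96,-0.2],[-0.29,0.66,-0.63]],[[0.12,0.96,-0.2],[-0.29,0.66,-0.63]]]}'
python3 - <<'E'
from h import *
c,o=pencils()
delta(*over(.481,.1445,1,.0075))
E
```

```text
time: 30.4
ee_pos: [0.4499, -0.1067, 0.2588]
eef_rot: [0.902, 0.287, 0.293, -0.132]
ft_force: [0.6, 0.0, -0.2]
width: 0.0449
grip_force: 0.0
time: 31.23
ee_pos: [0.4796, 0.1317, 0.208]
eef_rot: [1.0, 0.021, 0.017, -0.013]
ft_force: [1.2, -0.4, 0.4]
width: 0.0455
grip_force: 0.0
pencil tip [0.521  0.1445] yaw 1.2 grip [0.481  0.1437] n 1286 z 0.018 span 0.114
units shift [ 0.07  0.28 -7.94] turn [-0.31  0.3  -0.3 ] max 7.9
```

```bash
python3 -m crank '{"steps":[[[0.07,0.25,-1],[-0.31,0.3,-0.3]],[[0,0,-1],[0,0,0]],[[0,0,-1],[0,0,0]],[[0,0,-1],[0,0,0]],[[0,0,-1],[0,0,0]],[[0,0,-1],[0,0,0]],[[0,0,-1],[0,0,0]],[[0,0,-0.6],[0,0,0]],[[0,0,-0.3],[0,0,0]],[[0,0,0],[0,0,0]]]}' 45 30
python3 -m crank '{"steps":[[[0,0,0],[0,0,0]],[[0,0,0],[0,0,0]],[[0,0,0],[0,0,0]],[[0,0,0],[0,0,0]],[[0,0,0],[0,0,0]],[[0,0,0],[0,0,0]]]}' 0 30
python3 -m crank '{"steps":[[[0,0,0.5],[0,0,0]],[[0,0,1],[0,0,0]],[[0,0,1],[0,0,0]],[[0,0,1],[0,0,0]],[[0,0,1],[0,0,0]],[[0,0,1],[0,0,0]],[[0,0,1],[0,0,0]],[[0,0,1],[0,0,0]],[[0,0,0.5],[0,0,0]]]}'
python3 - <<'E'
from h import *
tp,tR=goal(25,30,-.033); d,w=delta(tp+[0,0,.13],tR); print((d/20).round(3),(w/20).round(3))
E
```

```text
time: 32.12
ee_pos: [0.4802, 0.1362, 0.009]
eef_rot: [1.0, 0.01, 0.003, -0.0]
ft_force: [-0.8, -0.3, 0.7]
width: 0.0453
grip_force: 0.0
time: 32.62
ee_pos: [0.4818, 0.1367, 0.0109]
eef_rot: [1.0, 0.01, 0.005, -0.001]
ft_force: [-0.6, -0.7, 3.4]
width: 0.0132
grip_force: 30.0
time: 33.37
ee_pos: [0.4823, 0.137, 0.2137]
eef_rot: [1.0, 0.01, 0.006, -0.001]
ft_force: [1.0, 0.7, 0.1]
width: 0.0134
grip_force: 29.8
units shift [ -1.76 -16.59   1.88] turn [  5.84 -13.18  12.59] max 16.6
[-0.088 -0.829  0.094] [ 0.292 -0.659  0.63 ]
```

```bash
python3 -m crank '{"steps":[[[-0.09,-0.83,0.16],[0.29,-0.66,0.63]],[[-0.09,-0.83,0.16],[0.29,-0.66,0.63]],[[-0.09,-0.83,0.16],[0.29,-0.66,0.63]],[[-0.09,-0.83,0.16],[0.29,-0.66,0.63]],[[-0.09,-0.83,0.16],[0.29,-0.66,0.63]],[[-0.09,-0.83,0.16],[0.29,-0.66,0.63]],[[-0.09,-0.83,0.16],[0.29,-0.66,0.63]],[[-0.09,-0.83,0.16],[0.29,-0.66,0.63]],[[-0.09,-0.83,0.16],[0.29,-0.66,0.63]],[[-0.09,-0.83,0.16],[0.29,-0.66,0.63]]]}'
python3 -m crank '{"steps":[[[-0.09,-0.83,0.05],[0.29,-0.66,0.63]],[[-0.09,-0.83,0.05],[0.29,-0.66,0.63]],[[-0.09,-0.83,0.05],[0.29,-0.66,0.63]],[[-0.09,-0.83,0.05],[0.29,-0.66,0.63]],[[-0.09,-0.83,0.05],[0.29,-0.66,0.63]],[[-0.09,-0.83,0.05],[0.29,-0.66,0.63]],[[-0.09,-0.83,0.05],[0.29,-0.66,0.63]],[[-0.09,-0.83,0.05],[0.29,-0.66,0.63]],[[-0.09,-0.83,0.05],[0.29,-0.66,0.63]],[[-0.09,-0.83,0.05],[0.29,-0.66,0.63]]]}'
python3 - <<'E'
from h import *
tp,tR=goal(25,30,-.033); delta(tp,tR)
E
```

```text
time: 34.2
ee_pos: [0.4587, -0.0716, 0.2513]
eef_rot: [0.909, 0.276, 0.286, -0.122]
ft_force: [0.2, 0.6, 0.3]
width: 0.0128
grip_force: 29.8
time: 35.03
ee_pos: [0.4364, -0.2761, 0.2618]
eef_rot: [0.667, 0.492, 0.514, -0.222]
ft_force: [1.8, -0.3, 0.6]
width: 0.0132
grip_force: 29.8
units shift [ 0.07 -0.06 -5.24] turn [ 0.07 -0.07  0.09] max 5.2
```

```bash
python3 -m crank '{"steps":[[[0.06,0,-0.8],[0,0,0]],[[0,0,-0.8],[0,0,0]],[[0,0,-0.8],[0,0,0]],[[0,0,-0.8],[0,0,0]],[[0,0,-0.8],[0,0,0]],[[0,0,-0.8],[0,0,0]],[[0,0,-0.4],[0,0,0]],[[0,0,0],[0,0,0]]]}'
python3 -m crank '{"steps":[[[0,0,0],[0,0,0]],[[0,0,0],[0,0,0]],[[0,0,0],[0,0,0]],[[0,0,0],[0,0,0]],[[0,0,0],[0,0,0]],[[-0.46,-0.8,0.37],[0,0,0]],[[-0.46,-0.8,0.37],[0,0,0]],[[-0.46,-0.8,0.37],[0,0,0]],[[0,0,1],[0,0,0]],[[0,0,1],[0,0,0]]]}' 28
python3 - <<'E'
from h import *
tips()
c=cap("scene"); a=cap("top"); np.save("pics/top5.npy",a,allow_pickle=True); np.save("pics/scene5.npy",c,allow_pickle=True)
I=np.hstack([cv2.resize(c["pixels"][110:190,240:320],(400,400),interpolation=cv2.INTER_CUBIC),cv2.resize(a["pixels"][180:260,360:440],(400,400),interpolation=cv2.INTER_CUBIC)])
cv2.imwrite("pics/p5.png",I)
# scoop handle and walls now
P=cloud(a)[175:255,185:255].reshape(-1,3)
for lo,hi in((.075,.105),(.028,.048),(0.001,.006)):
    m=(P[:,2]>lo)&(P[:,2]<hi)&(P[:,1]>.2); print(lo,m.sum(),cv2.minAreaRect((P[m,:2]*1000).astype(np.float32)))
P=cloud(c).reshape(-1,3); m=(P[:,2]>.075)&(P[:,2]<.105)&(abs(P[:,1]-.3)<.12)&(abs(P[:,0]-.46)<.12); print("scene handle",m.sum(),cv2.minAreaRect((P[m,:2]*1000).astype(np.float32)),np.median(P[m,2]))
E
```

```text
time: 35.7
ee_pos: [0.438, -0.2744, 0.1307]
eef_rot: [0.669, 0.491, 0.512, -0.223]
ft_force: [-0.2, 0.2, -0.1]
width: 0.0131
grip_force: 29.8
time: 36.53
ee_pos: [0.4028, -0.3361, 0.2104]
eef_rot: [0.67, 0.49, 0.512, -0.222]
ft_force: [0.8, 1.3, 0.2]
width: 0.0279
grip_force: 0.0
scene 64 x 0.443 0.52 y -0.234 z 0.154
top 126 x 0.458 0.516 y -0.239 z 0.151
top 31 x 0.439 0.451 y -0.243 z 0.151
0.075 189 ((479.08282470703125, 300.5954284667969), (119.09627532958984, 16.974885940551758), 1.9711247682571411)
0.028 282 ((460.087890625, 299.31634521484375), (153.29861450195312, 111.78569793701172), 2.7902088165283203)
0.001 1491 ((453.3163757324219, 311.76171875), (273.6217346191406, 223.97653198242188), 0.26062270998954773)
scene handle 128 ((479.0172119140625, 303.03271484375), (126.193603515625, 17.46905517578125), 2.1666436195373535) 0.09189114216042227
```

View pics/p5.png

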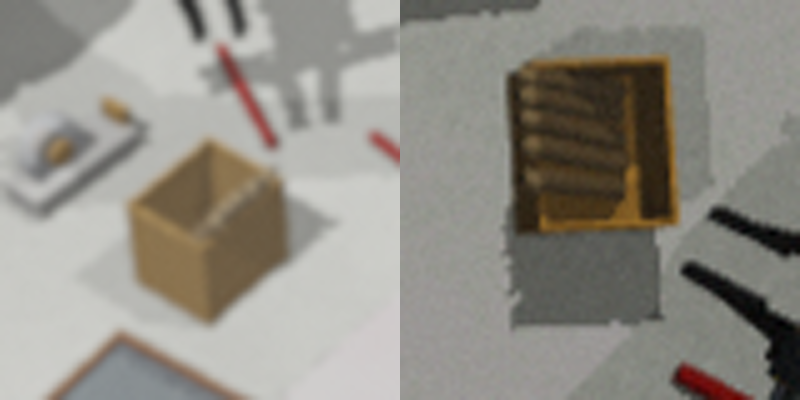

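```bash
python3 - <<'E'
from h import *
d,w=delta(*over(.465,.3005,2.5,.20)); print((d/30).round(3),(w/30).round(3))
E
```

```text
units shift [ 2.45 25.43 -0.44] turn [ -5.97  13.06 -12.28] max 25.4
[ 0.082  0.848 -0.015] [-0.199  0.435 -0.409]
```

```bash
python3 -m crank '{"steps":[[[0.08,0.85,0.3],[-0.2,0.43,-0.41]],[[0.08,0.85,0.3],[-0.2,0.43,-0.41]],[[0.08,0.85,0.3],[-0.2,0.43,-0.41]],[[0.08,0.85,0.3],[-0.2,0.43,-0.41]],[[0.08,0.85,0.3],[-0.2,0.43,-0.41]],[[0.08,0.85,0.3],[-0.2,0.43,-0.41]],[[0.08,0.85,0.3],[-0.2,0.43,-0.41]],[[0.08,0.85,0.3],[-0.2,0.43,-0.41]],[[0.08,0.85,0.3],[-0.2,0.43,-0.41]],[[0.08,0.85,0.3],[-0.2,0.43,-0.41]]]}' 50 60
python3 -m crank '{"steps":[[[0.08,0.85,0],[-0.2,0.43,-0.41]],[[0.08,0.85,0],[-0.2,0.43,-0.41]],[[0.08,0.85,0],[-0.2,0.43,-0.41]],[[0.08,0.85,0],[-0.2,0.43,-0.41]],[[0.08,0.85,0],[-0.2,0.43,-0.41]],[[0.08,0.85,0],[-0.2,0.43,-0.41]],[[0.08,0.85,0],[-0.2,0.43,-0.41]],[[0.08,0.85,0],[-0.2,0.43,-0.41]],[[0.08,0.85,0],[-0.2,0.43,-0.41]],[[0.08,0.85,0],[-0.2,0.43,-0.41]]]}'
python3 -m crank '{"steps":[[[0.08,0.85,-0.3],[-0.2,0.44,-0.41]],[[0.08,0.85,-0.3],[-0.2,0.44,-0.41]],[[0.08,0.85,-0.3],[-0.2,0.44,-0.41]],[[0.08,0.85,-0.3],[-0.2,0.44,-0.41]],[[0.08,0.85,-0.3],[-0.2,0.44,-0.41]],[[0.08,0.85,-0.3],[-0.2,0.44,-0.41]],[[0.08,0.85,-0.3],[-0.2,0.44,-0.41]],[[0.08,0.85,-0.3],[-0.2,0.44,-0.41]],[[0.08,0.85,-0.3],[-0.2,0.44,-0.41]],[[0.08,0.85,-0.3],[-0.2,0.44,-0.41]]]}'
python3 -m crank '{"steps":[[[0,0,0],[0,0,0]],[[0,0,0],[0,0,0]]]}'
python3 - <<'E'
from h import *
d,w=delta(*over(.465,.3005,2.5,.069)); s,_=pose(); print(s["joint_positions"].round(2))
for n in("wrist","scene"):
    c=cap(n); P=cloud(c).reshape(-1,3); m=(P[:,2]>.08)&(P[:,2]<.105)&(abs(P[:,1]-.3)<.05)&(abs(P[:,0]-.48)<.12); print(n,m.sum(),cv2.minAreaRect((P[m,:2]*1000).astype(np.float32)),np.median(P[m,2]))
    if n=="wrist": cv2.imwrite("pics/w6.png",c["pixels"])
E
```

```text
time: 37.57
ee_pos: [0.4236, -0.1211, 0.2852]
eef_rot: [0.845, 0.358, 0.366, -0.156]
ft_force: [0.7, 0.7, -0.3]
width: 0.0498
grip_force: 0.0
time: 38.4
ee_pos: [0.4432, 0.0912, 0.2843]
eef_rot: [0.958, 0.198, 0.192, -0.079]
ft_force: [0.3, 0.4, -0.8]
width: 0.0502
grip_force: 0.0
time: 39.23
ee_pos: [0.4633, 0.3033, 0.2087]
eef_rot: [1.0, 0.023, -0.001, 0.004]
ft_force: [-0.3, -0.9, 0.5]
width: 0.0499
grip_force: 0.0
time: 39.4
ee_pos: [0.4626, 0.3035, 0.2079]
eef_rot: [1.0, 0.025, -0.002, 0.003]
ft_force: [0.4, -0.7, 0.4]
width: 0.0499
grip_force: 0.0
units shift [ 0.1  -0.12 -5.56] turn [ 0.07 -0.03 -0.07] max 5.6
[-0.07  0.26 -0.7   1.64  0.17  1.31 -2.31]
wrist 2678 ((477.28863525390625, 302.14385986328125), (120.75082397460938, 13.556944847106934), 2.582202196121216) 0.09577497605522481
scene 124 ((481.54791259765625, 303.9816589355469), (125.36254119873047, 17.3080997467041), 2.1545958518981934) 0.09192555335498909
```

View pics/w6.png

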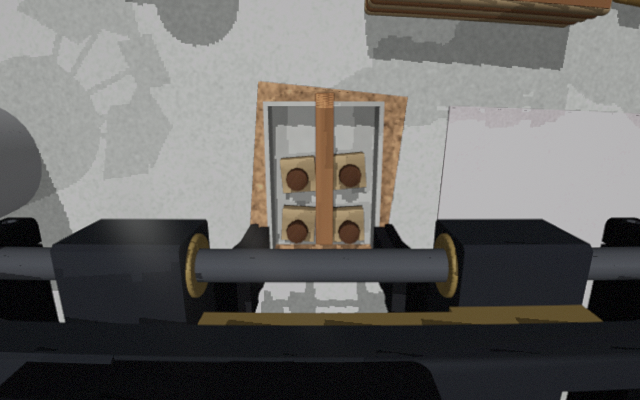

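```bash
python3 -m crank '{"steps":[[[0.1,-0.06,-0.8],[0.07,0,0]],[[0,0,-0.8],[0,0,0]],[[0,0,-0.8],[0,0,0]],[[0,0,-0.8],[0,0,0]],[[0,0,-0.8],[0,0,0]],[[0,0,-0.8],[0,0,0]],[[0,0,-0.5],[0,0,0]],[[0,0,-0.26],[0,0,0]],[[0,0,0],[0,0,0]],[[0,0,0],[0,0,0]]]}' 50 60
python3 -m crank '{"steps":[[[0,0,0],[0,0,0]],[[0,0,0],[0,0,0]],[[0,0,0],[0,0,0]],[[0,0,0],[0,0,0]],[[0,0,0],[0,0,0]],[[0,0,0],[0,0,0]],[[0,0,0],[0,0,0]]]}' 0 60
python3 -m crank '{"steps":[[[0,0,0.05],[0,0,0]],[[0,0,0.1],[0,0,0]],[[0,0,0.2],[0,0,0]],[[0,0,0.3],[0,0,0]],[[0,0,0.3],[0,0,0]],[[0,0,0.3],[0,0,0]],[[0,0,0.2],[0,0,0]],[[0,0,0.1],[0,0,0]],[[0,0,0.05],[0,0,0]],[[0,0,0],[0,0,0]]]}'
```

```text
time: 40.33
ee_pos: [0.4666, 0.3009, 0.0721]
eef_rot: [1.0, 0.023, 0.001, -0.0]
ft_force: [0.1, 0.4, 1.1]
width: 0.0501
grip_force: 0.0
time: 40.92
ee_pos: [0.4663, 0.3009, 0.0713]
eef_rot: [1.0, 0.023, 0.001, -0.0]
ft_force: [-0.2, -1.3, 0.2]
width: 0.0133
grip_force: 60.0
time: 41.75
ee_pos: [0.4663, 0.3009, 0.1114]
eef_rot: [1.0, 0.023, 0.001, -0.0]
ft_force: [0.5, -0.4, -4.7]
width: 0.0131
grip_force: 60.0
```

```bash
cat >> h.py <<'E'
def sc(th,psi,M,off=(.083,0,.068)):
    R=Rot.from_euler("z",psi,degrees=True)*Rot.from_euler("y",-th,degrees=True)
    return np.asarray(M)+R.apply(off), R*Rot.from_quat([1,0,0,0])
E
python3 - <<'E'
from h import *
s,R=pose(); p=s["ee_pos"]
for th,M in((0,(.69,.211,.15)),(15,(.69,.211,.13)),(30,(.69,.211,.085)),(45,(.69,.211,.07)),(60,(.69,.211,.06)),(70,(.69,.211,.06))):
    tp,tR=sc(th,90.5,M); d=(tp-p)/.025; w=np.degrees((tR*R.inv()).as_rotvec())/5; print(th,tp.round(3),"shift",d.round(2),"turn",w.round(2)); p,R=tp,tR
E
```

```text
0 [0.689 0.294 0.218] shift [ 8.92 -0.28  4.26] turn [-0.03  0.02 17.57]
15 [0.689 0.274 0.217] shift [ 0.01 -0.82 -0.03] turn [3.   0.03 0.  ]
30 [0.69  0.249 0.185] shift [ 0.01 -0.99 -1.27] turn [3.   0.03 0.  ]
45 [0.69  0.222 0.177] shift [ 0.01 -1.09 -0.34] turn [3.   0.03 0.  ]
60 [0.69  0.194 0.166] shift [ 0.01 -1.12 -0.44] turn [3.   0.03 0.  ]
70 [0.69  0.175 0.161] shift [ 0.01 -0.72 -0.19] turn [2.   0.02 0.  ]
```

```bash
python3 -m crank '{"steps":[[[0,0,0.1],[0,0,0.1]],[[0,0,0.3],[0,0,0.2]],[[0,0,0.5],[0,0,0.4]],[[0,0,0.6],[0,0,0.5]],[[0,0,0.6],[0,0,0.6]],[[0,0,0.6],[0,0,0.6]],[[0,0,0.6],[0,0,0.6]],[[0.1,0,0.5],[0,0,0.6]],[[0.2,0,0.3],[0,0,0.6]],[[0.3,0,0.16],[0,0,0.6]]]}'
python3 -m crank '{"steps":[[[0.4,0,0],[0,0,0.6]],[[0.5,0,0],[0,0,0.6]],[[0.5,0,0],[0,0,0.6]],[[0.5,0,0],[0,0,0.6]],[[0.5,0,0],[0,0,0.6]],[[0.5,-0.1,0],[0,0,0.6]],[[0.5,-0.1,0],[0,0,0.6]],[[0.5,-0.08,0],[0,0,0.6]],[[0.5,0,0],[0,0,0.6]],[[0.5,0,0],[0,0,0.6]]]}'
python3 -m crank '{"steps":[[[0.5,0,0],[0,0,0.6]],[[0.5,0,0],[0,0,0.6]],[[0.5,0,0],[0,0,0.6]],[[0.5,0,0],[0,0,0.6]],[[0.5,0,0],[0,0,0.6]],[[0.4,0,0],[0,0,0.6]],[[0.3,0,0],[0,0,0.6]],[[0.2,0,0],[0,0,0.5]],[[0.1,0,0],[0,0,0.37]],[[0.02,0,0],[0,0,0.2]]]}'
python3 - <<'E'
from h import *
s,R=pose(); print(s["joint_positions"].round(2))
delta(*sc(0,90.5,(.69,.211,.15)))
c=cap("top"); P=cloud(c); cv2.imwrite("pics/t7.png",cv2.resize(c["pixels"][80:260,140:400],None,fx=3,fy=3,interpolation=cv2.INTER_CUBIC))
E
```

```text
time: 42.58
ee_pos: [0.4813, 0.3015, 0.2197]
eef_rot: [0.973, 0.233, 0.002, -0.001]
ft_force: [-0.2, 0.8, -4.8]
width: 0.0134
grip_force: 60.0
time: 43.42
ee_pos: [0.6044, 0.2934, 0.2179]
eef_rot: [0.88, 0.476, 0.001, -0.001]
ft_force: [0.4, 0.0, -4.0]
width: 0.0131
grip_force: 60.0
time: 44.25
ee_pos: [0.6922, 0.2935, 0.2174]
eef_rot: [0.748, 0.663, 0.0, -0.001]
ft_force: [1.1, 0.4, -4.1]
width: 0.0132
grip_force: 60.0
[-0.06  0.74 -0.78  1.02  0.49  1.55 -0.82]
units shift [-0.12  0.02  0.02] turn [-0.02 -0.01  1.48] max 1.5
```

View pics/t7.png

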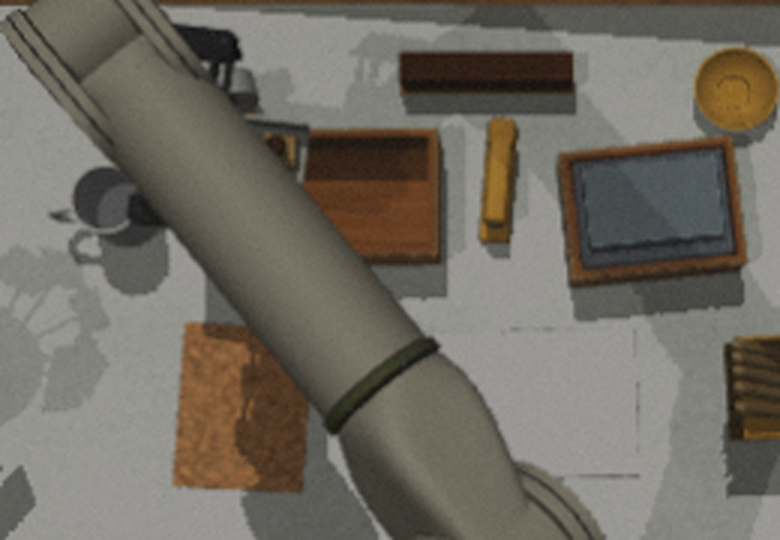

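```bash
python3 -m crank '{"steps":[[[-0.1,0,0],[0,0,0.4]],[[0,0,0],[0,0,0.5]],[[0,0,0],[0,0,0.4]],[[0,0,0],[0,0,0.18]],[[0,-0.1,0],[0.3,0,0]],[[0,-0.14,0],[0.5,0,0]],[[0,-0.16,0],[0.6,0,0]],[[0,-0.16,0],[0.6,0,0]],[[0,-0.16,0],[0.6,0,0]],[[0,-0.1,-0.03],[0.4,0,0]]]}'
python3 - <<'E'
from h import *
s,R=pose(); print(s["joint_positions"].round(2))
delta(*sc(15,90.5,(.69,.211,.13)))
c=np.load("pics/top0.npy",allow_pickle=True).item()
c=cap("top"); P=cloud(c); im=c["pixels"].astype(int); g=P
m=((im.max(2)-im.min(2))>35)&(g[...,0]>.35)&(g[...,0]<.58)&(g[...,1]>.2)&(g[...,1]<.4)&(abs(g[...,2]-.003)<.02)
print("mat",cv2.minAreaRect((g[m][:,:2]*1000).astype(np.float32)))
E
```

```text
time: 45.13
ee_pos: [0.6898, 0.2715, 0.2172]
eef_rot: [0.699, 0.702, 0.094, -0.093]
ft_force: [0.4, -1.3, -4.5]
width: 0.0133
grip_force: 60.0
[ 0.22  0.7  -0.92  1.18  0.32  1.36 -0.57]
units shift [-0.01  0.08 -0.  ] turn [-0.04  0.02  0.05] max 0.1
mat ((450.2250061035156, 297.8283386230469), (149.75962829589844, 191.0095672607422), 87.6876220703125)
```

```bash
python3 -m crank '{"steps":[[[0,-0.2,-0.2],[0.6,0,0]],[[0,-0.2,-0.27],[0.6,0,0]],[[0,-0.2,-0.27],[0.6,0,0]],[[0,-0.2,-0.27],[0.6,0,0]],[[0,-0.2,-0.27],[0.6,0,0]],[[0,-0.22,-0.07],[0.6,0,0]],[[0,-0.22,-0.07],[0.6,0,0]],[[0,-0.22,-0.07],[0.6,0,0]],[[0,-0.22,-0.07],[0.6,0,0]],[[0,-0.22,-0.07],[0.6,0,0]]]}'
python3 - <<'E'
from h import *
s,R=pose(); print(s["joint_positions"].round(2))
delta(*sc(45,90.5,(.69,.211,.07)))
c=cap("scene"); cv2.imwrite("pics/s8.png",cv2.resize(c["pixels"][130:300,270:470],None,fx=3.4,fy=3.4,interpolation=cv2.INTER_CUBIC))
E
```

```text
time: 46.02
ee_pos: [0.6894, 0.2204, 0.1763]
eef_rot: [0.651, 0.655, 0.272, -0.27]
ft_force: [0.4, 0.3, -4.1]
width: 0.0133
grip_force: 60.0
[ 0.67  0.89 -1.14  1.39  0.02  1.09 -0.19]
units shift [0.02 0.05 0.02] turn [-0.03  0.06  0.04] max 0.1
```

View pics/s8.png

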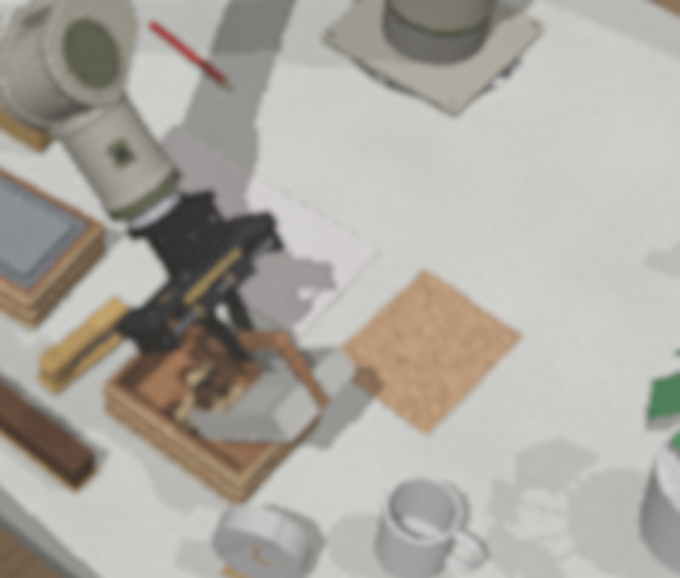

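```bash
python3 -m crank '{"steps":[[[0,-0.2,-0.08],[0.6,0,0]],[[0,-0.22,-0.09],[0.6,0,0]],[[0,-0.22,-0.09],[0.6,0,0]],[[0,-0.22,-0.09],[0.6,0,0]],[[0,-0.22,-0.09],[0.6,0,0]],[[0,0,0],[0,0,0]],[[0,0,0],[0,0,0]],[[0,0,0],[0,0,0]]]}'
python3 - <<'E'
from h import *
s,R=pose(); print(s["joint_positions"].round(2))
delta(*sc(60,90.5,(.69,.211,.06)))
c=cap("scene"); cv2.imwrite("pics/s9.png",cv2.resize(c["pixels"][200:290,280:400],None,fx=5,fy=5,interpolation=cv2.INTER_CUBIC))
E
```

```text
time: 46.73
ee_pos: [0.6891, 0.1952, 0.1662]
eef_rot: [0.61, 0.615, 0.355, -0.353]
ft_force: [-0.5, -0.2, -2.7]
width: 0.0132
grip_force: 60.0
[ 0.81  1.08 -1.22  1.41 -0.08  1.08 -0.01]
units shift [ 0.04 -0.06 -0.01] turn [-0.    0.07  0.04] max 0.1
```

View pics/s9.png

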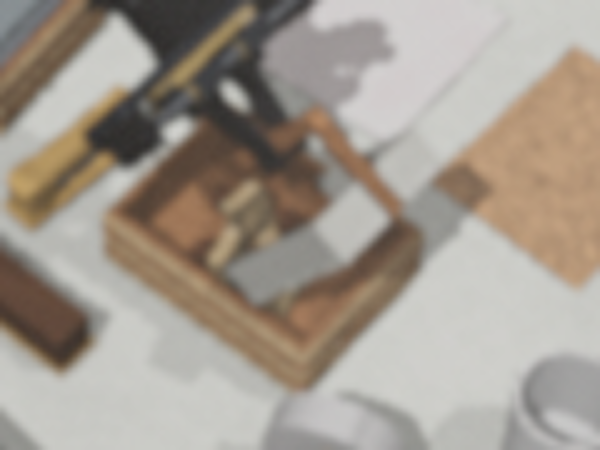

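```bash
python3 -m crank '{"steps":[[[0,-0.18,0.1],[0.5,0,0]],[[0,-0.18,0.1],[0.5,0,0]],[[0,-0.18,0.1],[0.5,0,0]],[[0,-0.18,0.1],[0.5,0,0]],[[0,0,0.3],[0,0,0]],[[0,0,0.4],[0,0,0]],[[0,0,0.4],[0,0,0]],[[0,0,0.4],[0,0,0]],[[0,0,0.2],[0,0,0]],[[0,0,0],[0,0,0]]]}'
python3 - <<'E'
from h import *
f=[]
for i in range(6): c=cap("scene"); f.append(monitor.read_state()["ft_force"][2])
print("fz",np.mean(f))
s,R=pose(); print(s["joint_positions"].round(2),s["ee_pos"],s["time"])
a=cap("top")
b=cv2.resize(c["pixels"][190:290,290:400],(440,400),interpolation=cv2.INTER_CUBIC); t=cv2.resize(a["pixels"][110:190,200:290],(360,400)[:2],interpolation=cv2.INTER_CUBIC)
cv2.imwrite("pics/s10.png",np.hstack([b,t]))
E
```

```text
time: 47.62
ee_pos: [0.6894, 0.1768, 0.2205]
eef_rot: [0.576, 0.582, 0.408, -0.404]
ft_force: [-0.5, 0.5, -3.1]
width: 0.0137
grip_force: 60.0
fz -3.1976372258303702
[ 0.88  1.15 -1.29  1.38 -0.17  1.14  0.04] [0.68912601 0.17582153 0.21703806] 47.9167
```

View pics/s10.png

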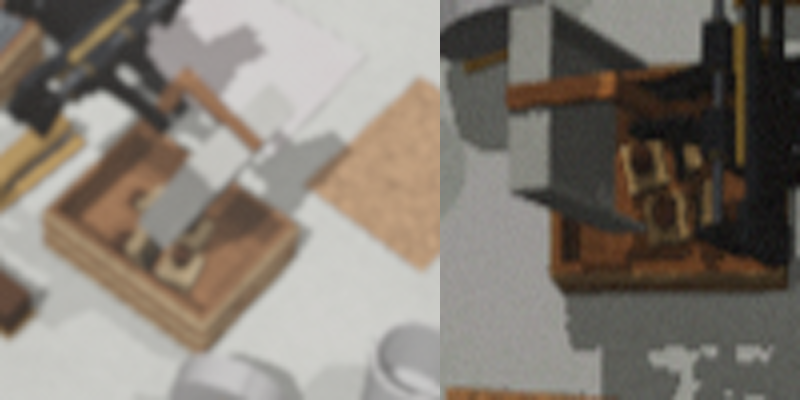

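```bash
python3 -m crank '{"steps":[[[0,0.1,0.4],[-0.3,0,0]],[[0,0.24,0.4],[-0.7,0,0]],[[0,0.24,0.2],[-0.7,0,0]],[[0,0.24,0.1],[-0.7,0,0]],[[0,0.24,0.1],[-0.7,0,0]],[[0,0.24,0.1],[-0.7,0,0]],[[0,0.24,0],[-0.7,0,0]],[[0,0.24,0],[-0.7,0,0]],[[0,0.24,0],[-0.7,0,0]],[[0,0.24,0],[-0.7,0,0]]]}'
python3 -m crank '{"steps":[[[0,0.24,0],[-0.7,0,0]],[[0,0.24,0],[-0.7,0,0]],[[0,0.24,0],[-0.7,0,0]],[[0,0.24,0],[-0.7,0,0]],[[0,0.24,0],[-0.7,0,0]],[[0,0.24,0],[-0.7,0,0]],[[0,0.24,0],[-0.7,0,0]],[[0,0.24,0],[-0.7,0,0]],[[0,0.24,0],[-0.7,0,0]],[[0,0.2,0],[-0.7,0,0]]]}'
python3 - <<'E'
from h import *
s,R=pose(); print(s["joint_positions"].round(2))
d,w=delta(*over(.4663,.3009,2.64,.175)); print((d/20).round(3),(w/20).round(3))
E
```

```text
time: 48.8
ee_pos: [0.6889, 0.2327, 0.2502]
eef_rot: [0.668, 0.673, 0.225, -0.224]
ft_force: [-0.4, 1.4, -3.0]
width: 0.0132
grip_force: 60.0
time: 49.63
ee_pos: [0.6885, 0.2926, 0.25]
eef_rot: [0.704, 0.71, 0.012, -0.013]
ft_force: [-0.2, -0.0, -2.5]
width: 0.0131
grip_force: 60.0
[-0.02  0.73 -0.84  0.99  0.49  1.59 -0.68]
units shift [-8.89  0.33 -3.  ] turn [ -0.34   0.29 -17.56] max 17.6
[-0.444  0.017 -0.15 ] [-0.017  0.015 -0.878]
```

```bash
python3 -m crank '{"steps":[[[-0.45,0.02,0],[-0.02,0.01,-0.88]],[[-0.45,0.02,0],[-0.02,0.01,-0.88]],[[-0.45,0.02,0],[-0.02,0.01,-0.88]],[[-0.45,0.02,0],[-0.02,0.01,-0.88]],[[-0.45,0.02,0],[-0.02,0.01,-0.88]],[[-0.45,0.02,0],[-0.02,0.01,-0.88]],[[-0.45,0.02,0],[-0.02,0.01,-0.88]],[[-0.45,0.02,0],[-0.02,0.01,-0.88]],[[-0.45,0.02,0],[-0.02,0.01,-0.88]],[[-0.45,0.02,0],[-0.02,0.01,-0.88]]]}'
python3 -m crank '{"steps":[[[-0.44,0.02,-0.3],[-0.02,0.02,-0.88]],[[-0.44,0.02,-0.3],[-0.02,0.02,-0.88]],[[-0.44,0.02,-0.3],[-0.02,0.02,-0.88]],[[-0.44,0.02,-0.3],[-0.02,0.02,-0.88]],[[-0.44,0.02,-0.3],[-0.02,0.02,-0.88]],[[-0.44,0.02,-0.3],[-0.02,0.02,-0.88]],[[-0.44,0.02,-0.3],[-0.02,0.02,-0.88]],[[-0.44,0.02,-0.3],[-0.02,0.02,-0.88]],[[-0.44,0.02,-0.3],[-0.02,0.02,-0.88]],[[-0.44,0.02,-0.3],[-0.02,0.02,-0.88]]]}'
python3 -m crank '{"steps":[[[0,0,0],[0,0,0]],[[0,0,0],[0,0,0]]]}'
python3 - <<'E'
from h import *
delta(*over(.4663,.3009,2.64,.175))
c=cap("scene"); P=cloud(c).reshape(-1,3); m=(P[:,2]>.16)&(P[:,2]<.21)&(abs(P[:,1]-.3)<.05)&(abs(P[:,0]-.5)<.1)
cv2.imwrite("pics/s11.png",np.hstack([cv2.resize(c["pixels"][180:270,340:440],None,fx=4,fy=4,interpolation=cv2.INTER_CUBIC),cv2.resize(c["pixels"][210:290,290:380],(400,360),interpolation=cv2.INTER_CUBIC)]))
# scoop pitch: walls/handle points
m=(P[:,2]>.08)&(P[:,2]<.2)&(abs(P[:,1]-.3)<.075)&(P[:,0]>.36)&(P[:,0]<.6)
q=P[m]; 
for lo in np.arange(.08,.2,.01): 
    z=q[(q[:,2]>=lo)&(q[:,2]<lo+.01)]; print(lo.round(2),len(z), z[:,0].min().round(3) if len(z) else'',z[:,0].max().round(3) if len(z) else '')
E
```

```text
time: 50.47
ee_pos: [0.5753, 0.2971, 0.2496]
eef_rot: [0.92, 0.393, 0.007, -0.005]
ft_force: [0.2, 0.5, -2.7]
width: 0.0135
grip_force: 60.0
time: 51.3
ee_pos: [0.4651, 0.302, 0.1744]
eef_rot: [1.0, 0.019, -0.003, 0.003]
ft_force: [-1.0, 0.3, -2.9]
width: 0.0133
grip_force: 60.0
time: 51.47
ee_pos: [0.466, 0.3018, 0.175]
eef_rot: [1.0, 0.023, -0.003, 0.003]
ft_force: [1.2, 0.1, -2.7]
width: 0.0136
grip_force: 60.0
units shift [ 0.01 -0.04 -0.  ] turn [ 0.08 -0.06  0.01] max 0.1
0.08 0  
0.09 2 0.42 0.489
0.1 311 0.384 0.536
0.11 259 0.381 0.538
0.12 86 0.411 0.538
0.13 107 0.419 0.539
0.14 43 0.423 0.54
0.15 9 0.531 0.54
0.16 9 0.527 0.539
0.17 8 0.45 0.54
0.18 27 0.463 0.539
0.19 76 0.464 0.54
```

View pics/s11.png

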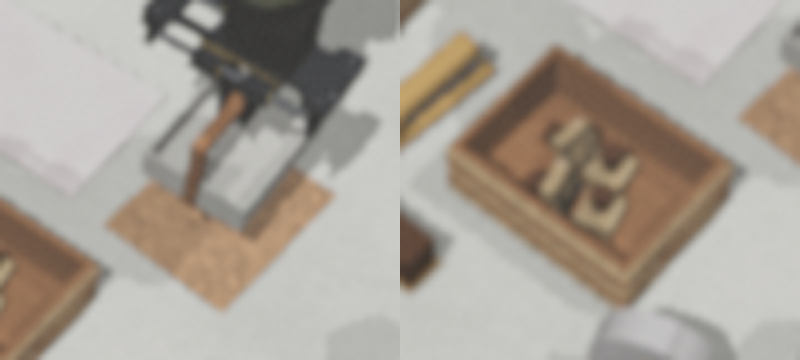

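```bash
python3 -m crank '{"steps":[[[0,-0.03,-0.5],[0.08,-0.06,0]],[[0,0,-0.7],[0,0,0]],[[0,0,-0.7],[0,0,0]],[[0,0,-0.7],[0,0,0]],[[0,0,-0.6],[0,0,0]],[[0,0,-0.4],[0,0,0]],[[0,0,-0.25],[0,0,0]],[[0,0,-0.15],[0,0,0]],[[0,0,0],[0,0,0]],[[0,0,0],[0,0,0]]]}'
python3 - <<'E'
from h import *
delta(*over(.4663,.3009,2.64,.0713))
c=cap("scene"); P=cloud(c).reshape(-1,3)
m=(P[:,2]<.025)&(P[:,2]>-.005)&(abs(P[:,1]-.3)<.045)&(P[:,0]>.40)&(P[:,0]<.51); q=P[m]
A=np.c_[q[:,0]-.455,q[:,1]-.3,np.ones(len(q))]; print(len(q),np.linalg.lstsq(A,q[:,2],rcond=None)[0])
E
```

```text
time: 52.35
ee_pos: [0.4672, 0.3009, 0.0759]
eef_rot: [1.0, 0.021, 0.001, -0.0]
ft_force: [-0.2, -0.5, -2.4]
width: 0.0133
grip_force: 60.0
units shift [-0.04 -0.   -0.18] turn [-0.01  0.02  0.05] max 0.2
356 [0.00124966 0.00563139 0.00983494]
```

```bash
python3 -m crank '{"steps":[[[0,0,-0.06],[0,0,0]],[[0,0,-0.06],[0,0,0]],[[0,0,-0.03],[0,0,0]],[[0,0,0],[0,0,0]],[[0,0,0],[0,0,0]]]}'
python3 -m crank '{"steps":[[[0,0,0],[0,0,0]],[[0,0,0],[0,0,0]],[[0,0,0],[0,0,0]],[[0,0,0],[0,0,0]],[[0,0,0],[0,0,0]],[[0,0,0],[0,0,0]]]}' 50
python3 -m crank '{"steps":[[[0,0,0.4],[0,0,0]],[[0,0,0.8],[0,0,0]],[[0,0,1],[0,0,0]],[[0,0,1],[0,0,0]],[[0,0,1],[0,0,0]],[[0,0,1],[0,0,0]],[[0,0,1],[0,0,0]],[[-0.5,0,0.5],[0,0,0]],[[0,0,0],[0,0,0]],[[0,0,0],[0,0,0]]]}'
python3 - <<'E'
from h import *
c=cap("scene"); a=cap("top"); P=cloud(c).reshape(-1,3)
m=(P[:,2]<.025)&(P[:,2]>-.005)&(abs(P[:,1]-.3)<.045)&(P[:,0]>.40)&(P[:,0]<.51); q=P[m]
A=np.c_[q[:,0]-.455,q[:,1]-.3,np.ones(len(q))]; print(len(q),np.linalg.lstsq(A,q[:,2],rcond=None)[0])
m=(P[:,2]>.028)&(P[:,2]<.048)&(abs(P[:,1]-.3)<.1)&(abs(P[:,0]-.46)<.12); print("walls",cv2.minAreaRect((P[m,:2]*1000).astype(np.float32)))
tips()
I=c["pixels"][110:300,200:440]; cv2.imwrite("pics/fin.png",cv2.resize(I,None,fx=3.2,fy=3.1,interpolation=cv2.INTER_CUBIC))
E
```

```text
time: 52.82
ee_pos: [0.4667, 0.3007, 0.0715]
eef_rot: [1.0, 0.021, 0.0, -0.0]
ft_force: [0.1, -0.1, -3.2]
width: 0.0132
grip_force: 60.0
time: 53.32
ee_pos: [0.4668, 0.3007, 0.0716]
eef_rot: [1.0, 0.021, 0.001, -0.0]
ft_force: [-0.2, -0.0, 0.0]
width: 0.0444
grip_force: 0.0
time: 54.15
ee_pos: [0.4542, 0.301, 0.24]
eef_rot: [1.0, 0.021, 0.001, -0.0]
ft_force: [-0.1, 0.5, -0.9]
width: 0.0501
grip_force: 0.0
387 [2.57788675e-05 1.40550590e-02 5.15487280e-03]
walls ((461.45458984375, 302.7974853515625), (155.90782165527344, 113.09886932373047), 1.965874195098877)
scene 64 x 0.441 0.52 y -0.236 z 0.148
top 124 x 0.458 0.516 y -0.238 z 0.151
top 29 x 0.439 0.452 y -0.243 z 0.149
```

View pics/fin.png

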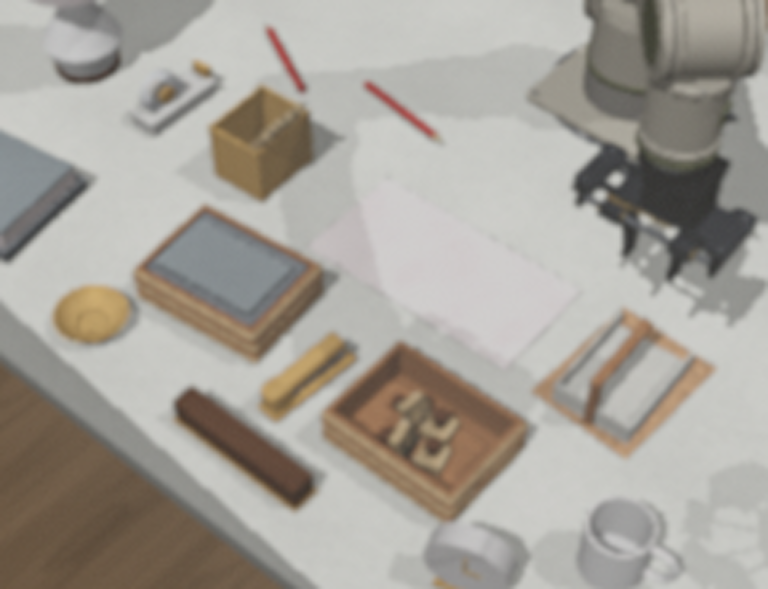

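The picture shows what was asked: five pencils in the cup leaning on the +y side (265,125), four stamps in the empty basket (420,430), and the scoop level on its mat (625,380). The bystanders are untouched and the gripper is clear, so I'm handing in.

```bash
python3 -c "
from bench import ticket; print(ticket.close_job())"
```

```text
the job is handed in; nothing more can be done
None
```

Job handed in: all five pencils stand point up in the brass cup, leaning on the side away from the lamp, all four stamps are in the empty basket, the scoop is level on its mat, and the stapler, tape dispenser, mug and red pencils were left alone.

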